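# Make up the seal service kit and send the unfinished blank back

### The arm

A 7-joint arm with a two-finger parallel gripper is mounted at the origin on the work surface; the furniture and walls round the work are solid. World frame = base frame: x ahead of the robot, y to its left, z up, the work surface at z = 0. Lengths are in m, angles in rad, forces in N, time in s.
With the tool pointing down it reaches from about 0.425 to 0.875 m from the base axis. Payload 9.9 kg.
Tool frame: the origin (TCP) lies between the finger pads; the fingertips stand env.finger_overhang ahead of it and the grasp point (between the pads) lies 2 mm behind it (env.finger_overhang is the distance from the TCP to the fingertips, in m); z points along the fingers, y is the line along which they close (so a half turn about z gives the same grasp; the last joint's range is limited). The gripper opens to 85 mm and grips with 20 to 120 N. Pads are 22 mm wide; open, the fingers measure 114 mm over their backs; the gripper's body (76 mm by 85 mm) begins 54 mm behind the grasp point. The pads swing forward as they close: fully open they stand 13 mm farther back than shut.
Start: joints at [1.095, 0.576, 0.025, 1.437, -0.015, 1.129, -0.057], TCP at [0.258, -0.624, 0.248] pointing down, gripper open.
Joint ranges: [-2.76, 2.76], [-0.34, 2.15], [-1.52, 1.57], [0.19, 2.46], [-1.09, 4.23], [0.17, 1.99], [-2.82, 2.82]. Speed limits (rad/s): [2.22, 2.22, 3.01, 3.01, 3.14, 3.14, 3.14].

### API

Orientations are given as a unit quaternion [w, x, y, z].
In Python, from station import env gives the robot as it stands. The module is installed in compiled form; this text tells all that it offers.
- The arm moves only by the tool step_arm, never from a script. Its argument "targets" is a list of rows, each an object of numbers: "rx", "ry", "rz": the turn, a rotation vector about the tool's x, y, z in rad; "dx", "dy", "dz": the shift along the tool's x, y, z in m; "jaw": the closure in counts, from 0 (fully open) to 255 (shut). In form: [{"rx": .., "ry": .., "rz": .., "dx": .., "dy": .., "dz": .., "jaw": ..}, ...]. A call has 1 to 20 rows; each row shifts and turns the commanded pose from where the row before left it, along the tool's axes as they then stand; what a row does not reach is not made up. A row lasts 1/10 s, in which the tool goes at most 50 mm and 8.59 degrees, less where a joint would pass 70% of its speed; a pose out of reach is approached as far as the arm can. A call is refused whole if a number of a shift passes 0.05 or a number of a turn 0.15, either way. A call with a gripper value outside its range is refused whole. The fingers move at their own pace and stop on an object; "squeeze" is the grip in N (left out, the last holds). Time passes only in rows, so rows that do not move let the fingers close. It gives the time, the measured TCP pose, the force, the opening and the grip force at its end, in the units of the state.
- env.get_obs(): the state, without advancing time (a new reading comes with each control period).
- env.grab_frame(name): name is "scene" or "top" or "wrist"; returns the picture (480x640x3 uint8, red, green, blue); there is no depth.
- env.camera_params(name): a dict with "fx", "fy", "cx", "cy" (pixels), "view" (4x4, takes a point from world to camera coordinates). Camera axes: x right, y down, z forward; pixel columns grow to the right and rows downward; lengths in m; the calibration is good to about 2 mm. A picture is of the moment at which its call begins: read the wrist's pose just before it. camera_params takes no time and is no camera call; for the wrist camera it gives the pose at the moment of the call.
- env.job_done(): hands the job in; it is judged then, once.
The state is a dict: "t": time; "q": joint angles; "qvel": joint speeds; "tau": joint torques, N m; "tool_pos": TCP position; "eef_rot": TCP orientation; "wrist_force": force on the tool from outside, world axes, zero at the start; "wrist_torque": the same for the moment, N m; "width": finger opening in m; "gripper_force": force on a finger pad.
Only numpy, scipy, OpenCV 4.12 (cv2) and the standard library are available. Lean on these libraries where they do the work, as an engineer would, in place of code of your own. Each camera call takes 0.05 s, during which the arm holds its last target. There are 200 camera calls.

### The job

Make up the seal service kit in the grey kit tray with the black ribs. An unfinished blank without a rubber ring is lying where the seal block belongs: take it out and lay it flat in the steel tray with the other blank, then set the seal block, the valve block, the grease tin and the brass plug, right way up, flat on the floor of the recess made for each, and leave the tape roll and the grey connector where they are.

Things in the scene. Friction and masses are not known exactly. Their poses are not given: they have to be found in the camera images.
- blank_center (a point): Unfinished nest blank that lies wrongly in the seal block's recess of the kit tray: plain milled metal block 44 (x) x 70 (y) x 28 mm high with a bare round bore on top and no rubber ring, solid. Point at its centre, half-way up; x across 44 mm (grasp so), y along 70 mm, z up. Its home is the free half of the steel blank tray.
- other_blank_center (a point): A second, identical nest blank (44 x 70 x 28 mm) that lies in the steel blank tray already, in the half on that tray's -y side, and stays there. Point at its centre, half-way up; x across 44 mm, y along 70 mm.
- seal_block_center (a point): Finished seal block: smooth light metal block 40 (x) x 85 (y) x 36 mm high, with a black rubber ring about 25 mm across and two small screw holes on top. Point at its centre, half-way up; x across 40 mm (grasp so), y along 85 mm, z up.
- valve_block_center (a point): Valve block: light metal base 40 (x) x 100 (y) x 22 mm with three black coils, each 38 x 26 mm, in a row along y (middle one at the centre), 60 mm high in all. Point at its centre, half-way up; grasp across x (38 mm at the coils, 40 mm at the base); z up.
- grease_tin_center (a point): Flat round tin of seal grease with a dark blue lid, 54 mm across the lid (upper 10 mm), 52 mm below it, 24 mm high, standing on its bottom. Point at its centre, half-way up; z up.
- plug_center (a point): Brass calibration plug: round body 22 mm across and 20 mm high, with a thinner round pin 12 mm across on top, 32 mm high in all, standing upright. Point on its axis, half-way up (16 mm); z up.
- tape_roll_center (a point): Roll of blue film tape lying flat, 73 mm outside, 42 mm inside, 25 mm high. Not part of the kit: it stays where it is. Point at its centre, half-way up.
- connector_center (a point): Dark grey round plastic connector, 25 mm across, 32 mm high, hollow on top, standing upright. Not part of the kit: it stays where it is. Point at its centre, half-way up.
- kit_tray: Grey tray with black ribs, fixed, 142 (x) x 224 (y) mm, floor 10 mm above bench. Origin: middle of underside. Round ribs 7 mm above the floor outline the recesses (centre x, y mm): seal block 0, -6 (94 x 52 inside); valve block 0, -76 (108 x 48); tin -26, +68 (62 across); plug +40, +68 (30 across, closed ring 5.5 mm high). Blocks lie lengthwise along x. Ribs open at +-y for fingers, 38 mm wide.
- blank_tray: Shallow open steel tray for unfinished blanks, fixed, 105 (x) x 179 (y) mm outside, 94 x 168 inside, on small feet, its floor 10 mm above the bench and its rim 21 mm. Origin at the centre of its underside. Two blanks lie in it side by side along y, each with its 70 mm length along y: the other blank round y = -43 mm, the free place round y = +42 mm (x = 0).
Mind the look-alikes: they are no part of the job. What is shaped like the part that bears blank_center but pink is not meant. What is shaped like the part that bears grease_tin_center but purple is not meant.

How it is judged:
By the outcome, as a careful person would: the job done as asked, in the order asked, and still so for the second after the job is handed in, with the robot touching nothing.
It also fails if it takes over 131 s, if anything falls off the work surface, if the arm or the gripper's body presses on something with over 40 N, if the wrist force passes 120 N, or if a joint passes its speed limit or range.

## Working session

There is one attempt and no reset: what is moved stays moved. The work goes in short steps, Python scripts to look and compute and a tool call to move; the robot and the scene stay as the last step left them, time stands still between calls to the robot, and variables do not carry over. Pictures are saved under pics/ and viewed, at most 14 in all, crops included, and the job is handed in when it is done.

Besides the shell and the picture viewer there is one more tool, called after "Request:" as name(argument=value, ...), one argument or row to a line, values as JSON. step_arm: Moves the arm, as the interface text tells. Its arguments: {"type":"object","properties":{"targets":{"type":"array"},"squeeze":{"type":"number"}},"required":["targets"]}

```bash
mkdir -p pics; python3 - <<'E'
from station import env
import cv2,numpy as np
for n in("scene","top"):
    cv2.imwrite(f"pics/{n}0.png",env.grab_frame(n)[:,:,::-1])
    p=env.camera_params(n);print(n,p["fx"],p["cx"],p["cy"],np.round(p["view"],3).tolist())
o=env.get_obs();print({k:np.round(v,3).tolist() for k,v in o.items()},env.finger_overhang)
E
```

```text
scene 469.6443985083892 319.7036602228139 240.50166786431814 [[0.272, 0.962, 0.005, -0.153], [0.853, -0.239, -0.464, -0.389], [-0.445, 0.131, -0.886, 1.352], [0.0, 0.0, 0.0, 1.0]]
top 513.2723241762676 323.03178095058666 236.59339958341027 [[-0.014, -1.0, -0.015, 0.025], [-0.997, 0.015, -0.073, 0.478], [0.073, 0.014, -0.997, 1.541], [0.0, 0.0, 0.0, 1.0]]
{'t': 0.1, 'q': [1.095, 0.576, 0.025, 1.438, -0.015, 1.129, -0.056], 'qvel': [0.001, -0.003, -0.0, -0.002, -0.001, -0.0, 0.001], 'tau': [0.006, -76.73, 2.257, -28.66, 0.016, 0.009, 0.0], 'tool_pos': [0.258, -0.623, 0.248], 'eef_rot': [-0.001, 0.981, 0.195, -0.0], 'wrist_force': [0.316, 0.651, 0.067], 'wrist_torque': [0.018, -0.011, 0.019], 'gripper_force': 0.0, 'width': 0.086} 0.017
```

View pics/top0.png

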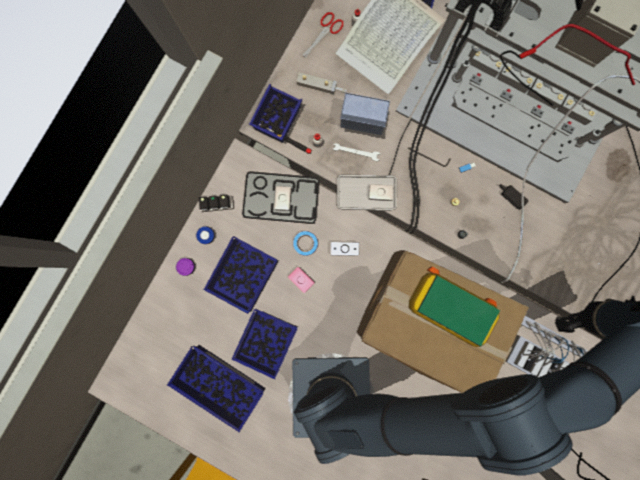

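View pics/scene0.png

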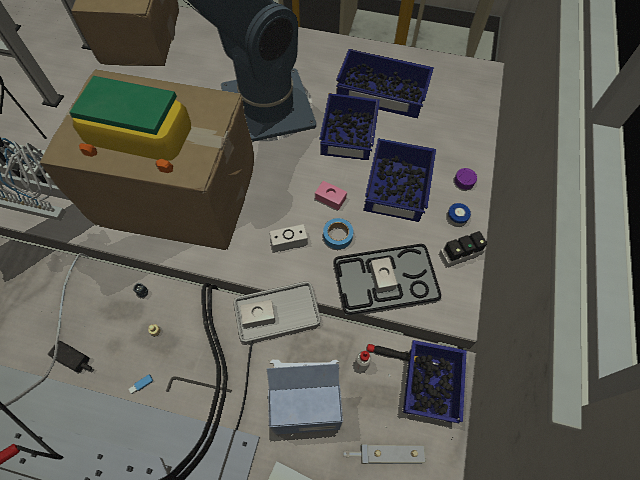

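Top view: the blank in the kit tray is at (283,197) and the other blank in the steel tray at (380,191). The seal block with its ring is at (344,248) and the valve block at (215,203). The blue tin is at (206,235), with a purple look-alike at (186,267). The pink look-alike block is at (301,279), the tape roll at (305,243), the brass plug at (455,201) and the connector at (462,234).

I'll take enlarged crops and triangulate.

```bash
cat > h.py <<'E'
import numpy as np,cv2
from station import env
def cam(n):
    p=env.camera_params(n);return p
def ray(p,u,v):
    V=np.array(p["view"]);R=V[:3,:3];t=V[:3,3]
    return -R.T@t, R.T@np.array([(u-p["cx"])/p["fx"],(v-p["cy"])/p["fy"],1])
def onz(p,u,v,z):
    c,d=ray(p,u,v);return c+d*(z-c[2])/d[2]
def proj(p,X):
    V=np.array(p["view"]);x=V[:3,:3]@np.asarray(X,float)+V[:3,3]
    return np.array([p["fx"]*x[0]/x[2]+p["cx"],p["fy"]*x[1]/x[2]+p["cy"]])
def tri(a,b):
    A=[];B=[]
    for p,u,v in(a,b):
        c,d=ray(p,u,v);d=d/np.linalg.norm(d);M=np.eye(3)-np.outer(d,d);A.append(M);B.append(M@c)
    return np.linalg.lstsq(np.vstack(A),np.hstack(B),rcond=None)[0]
E
python3 - <<'E'
from h import *
t=cv2.imread("pics/top0.png");s=cv2.imread("pics/scene0.png")
cv2.imwrite("pics/topc.png",cv2.resize(t[150:300,170:370],None,fx=4,fy=4,interpolation=cv2.INTER_CUBIC))
P=cam("top");S=cam("scene")
T={"blank":((283,197),(384,273)),"oblank":((380,191),(256,312)),"seal":((344.5,248),(289,236)),"valve":((215.5,202.5),(465,245)),"tin":((205.5,235),(459,213)),"purple":((185.5,267),(466,178)),"plug":((455,201),(153,329)),"conn":((462,234),(140,290)),"tape":((305.5,243),(338,233)),"pink":((301,279),(331,194)),"binR":((281,112),(435,380)),"box":((365,113),(304,400)),"cable":((410,227),(208,288))}
for k,(a,b) in T.items(): print(k,np.round(tri((P,*a),(S,*b)),3))
E
```

```text
blank [0.6   0.139 0.033]
oblank [ 0.612 -0.158  0.032]
seal [ 0.442 -0.045  0.022]
valve [0.586 0.344 0.039]
tin [0.489 0.379 0.014]
purple [0.393 0.442 0.009]
plug [ 0.581 -0.387  0.011]
conn [ 0.48  -0.405  0.009]
tape [0.46  0.073 0.01 ]
pink [0.351 0.088 0.017]
binR [0.855 0.146 0.064]
box [ 0.831 -0.109  0.106]
cable [ 0.506 -0.255 -0.016]
```

View pics/topc.png

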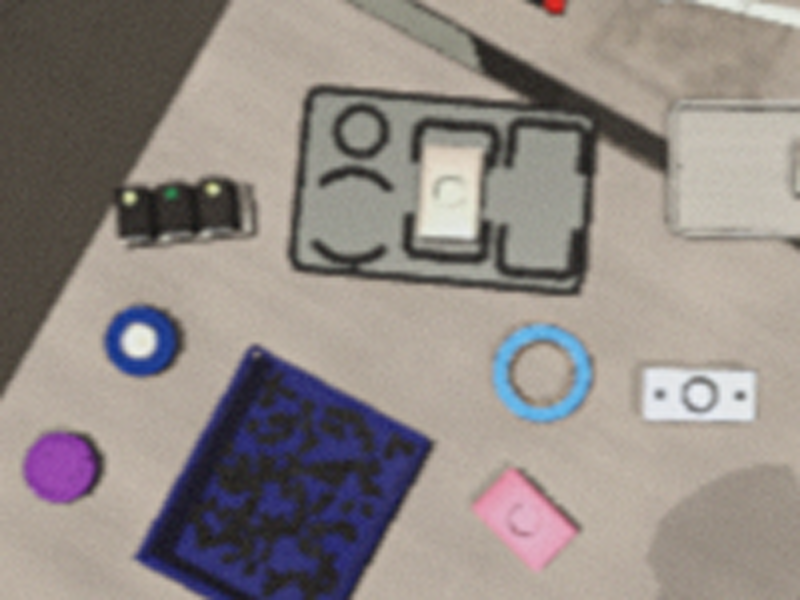

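```bash
cat >> h.py <<'E'
from scipy.spatial.transform import Rotation as Ro
def plan(x,y,z,yaw,n=None):
    """tool x axis at world yaw (deg), tool down; prints shift along present tool axes, rz"""
    o=env.get_obs();q=o["eef_rot"];R=Ro.from_quat([q[1],q[2],q[3],q[0]])
    d=R.inv().apply(np.array([x,y,z])-o["tool_pos"])
    c,s=np.cos(np.radians(yaw)),np.sin(np.radians(yaw))
    G=Ro.from_matrix(np.array([[c,s,0],[s,-c,0],[0,0,-1.]]))
    rv=(R.inv()*G).as_rotvec(); d2=G.inv().apply(np.array([x,y,z])-o["tool_pos"])
    print("t",round(float(o["t"]),2),"pos",np.round(o["tool_pos"],4),"w",round(float(o["width"]),4),"shift(now)",np.round(d,4),"shift(after turn)",np.round(d2,4),"rv",np.round(rv,3))
def grab(n,name):
    p=env.camera_params(n);f=env.grab_frame(n)[:,:,::-1].copy();cv2.imwrite(f"pics/{name}.png",f);np.save(f"pics/{name}.npy",np.array([p],dtype=object),allow_pickle=True);return f,p
def load(name): return cv2.imread(f"pics/{name}.png"),np.load(f"pics/{name}.npy",allow_pickle=True)[0]
E
python3 - <<'E'
from h import *
P=cam("top");S=cam("scene");W=cam("wrist")
for a,b in [((418,276),(76,112)),((498,345),(185,100)),((402,252),(228,243)),((525,308),(45,160)),((376,200),(366,352))]: print(np.round(tri((P,*a),(S,*b)),3))
V=np.array(W["view"]);o=env.get_obs();q=o["eef_rot"];R=Ro.from_quat([q[1],q[2],q[3],q[0]]).as_matrix()
print("cam in tool",R.T@(-V[:3,:3].T@V[:3,3]-o["tool_pos"]),"\naxes",np.round(R.T@V[:3,:3].T,3),W["fx"])
for u,v in [(310,90),(595,113),(580,290),(293,268),(450,190)]: print(np.round(onz(P,170+u/4,150+v/4,.012),3))
plan(.50,.12,.33,-3)
E
```

```text
[ 0.373 -0.267  0.461]
[ 0.221 -0.287  0.349]
[ 0.429 -0.202  0.039]
[ 0.272 -0.491  0.26 ]
[ 0.671 -0.047 -0.041]
cam in tool [ 0.06836457 -0.00040941 -0.12560716] 
axes [[ 0.001 -0.964 -0.267]
 [ 1.     0.001 -0.   ]
 [ 0.    -0.267  0.964]] 341.43990651824066
[0.68  0.248 0.012]
[0.658 0.029 0.012]
[0.522 0.042 0.012]
[0.542 0.262 0.012]
[0.601 0.141 0.012]
t 0.1 pos [ 0.2576 -0.6235  0.2475] w 0.0855 shift(now) [ 0.5079 -0.5947 -0.0816] shift(after turn) [ 0.2031 -0.7552 -0.0825] rv [-0.001  0.     0.444]
```

Request:
step_arm(
  targets=[
    {"dz": -0.034,"rz": 0.148},
    {"dz": -0.034,"rz": 0.148},
    {"dz": -0.034,"rz": 0.148},
    {"dz": -0.034},
    {"dz": -0.034},
    {"dx": 0.031,"dy": -0.024},
    {"dx": 0.031,"dy": -0.024},
    {"dx": 0.031,"dy": -0.024},
    {"dx": 0.031,"dy": -0.024},
    {"dx": 0.031,"dy": -0.024},
    {"dx": 0.031,"dy": -0.024},
    {"dx": 0.031,"dy": -0.024},
    {"dx": 0.031,"dy": -0.024},
    {"dx": 0.031,"dy": -0.024},
  ],
  squeeze=50,
)

```text
$.targets[0]: bad value
```

```bash
python3 - <<'E'
from h import *
f,p=grab("wrist","w1")
plan(.66,-.1,.42,-3);plan(.60,.16,.36,-3)
print(proj(p,[.581,-.387,.03]),proj(p,[.48,-.405,.03]))
E
```

```text
t 0.15 pos [ 0.2576 -0.6236  0.2477] w 0.0854 shift(now) [ 0.5718 -0.3304 -0.172 ] shift(after turn) [ 0.3744 -0.5439 -0.1723] rv [-0.001  0.     0.444]
t 0.15 pos [ 0.2576 -0.6236  0.2477] w 0.0854 shift(now) [ 0.6156 -0.5936 -0.1116] shift(after turn) [ 0.3009 -0.8004 -0.1123] rv [-0.001  0.     0.444]
[ 191.12925307 -317.16963041] [ 176.34724224 -140.80360186]
```

Request:
step_arm(
  targets=[
    {"rx": 0,"ry": 0,"rz": 0.148,"dx": 0,"dy": 0,"dz": -0.034,"jaw": 0},
    {"rx": 0,"ry": 0,"rz": 0.148,"dx": 0,"dy": 0,"dz": -0.034,"jaw": 0},
    {"rx": 0,"ry": 0,"rz": 0.148,"dx": 0,"dy": 0,"dz": -0.034,"jaw": 0},
    {"rx": 0,"ry": 0,"rz": 0,"dx": 0,"dy": 0,"dz": -0.034,"jaw": 0},
    {"rx": 0,"ry": 0,"rz": 0,"dx": 0,"dy": 0,"dz": -0.034,"jaw": 0},
    {"rx": 0,"ry": 0,"rz": 0,"dx": 0.031,"dy": -0.024,"dz": 0,"jaw": 0},
    {"rx": 0,"ry": 0,"rz": 0,"dx": 0.031,"dy": -0.024,"dz": 0,"jaw": 0},
    {"rx": 0,"ry": 0,"rz": 0,"dx": 0.031,"dy": -0.024,"dz": 0,"jaw": 0},
    {"rx": 0,"ry": 0,"rz": 0,"dx": 0.031,"dy": -0.024,"dz": 0,"jaw": 0},
    {"rx": 0,"ry": 0,"rz": 0,"dx": 0.031,"dy": -0.024,"dz": 0,"jaw": 0},
    {"rx": 0,"ry": 0,"rz": 0,"dx": 0.031,"dy": -0.024,"dz": 0,"jaw": 0},
    {"rx": 0,"ry": 0,"rz": 0,"dx": 0.031,"dy": -0.024,"dz": 0,"jaw": 0},
    {"rx": 0,"ry": 0,"rz": 0,"dx": 0.031,"dy": -0.024,"dz": 0,"jaw": 0},
    {"rx": 0,"ry": 0,"rz": 0,"dx": 0.031,"dy": -0.024,"dz": 0,"jaw": 0},
  ],
  squeeze=50,
)

```text
t: 1.55
tool_pos: [0.5488, -0.4216, 0.418]
eef_rot: [-0.0, 1.0, -0.026, -0.0]
wrist_force: [0.8, -1.5, -0.9]
width: 0.0853
gripper_force: 0.0
```

```bash
python3 - <<'E'
from h import *
f,p=grab("wrist","w1")
plan(.66,-.1,.42,-3);plan(.60,.16,.36,-3)
print(proj(p,[.581,-.387,.03]),proj(p,[.48,-.405,.03]))
E
```

```text
t 1.6 pos [ 0.5553 -0.4152  0.4169] w 0.0854 shift(now) [ 0.091  -0.3194 -0.0011] shift(after turn) [ 0.0881 -0.3202 -0.0031] rv [-0.005 -0.002  0.009]
t 1.6 pos [ 0.5553 -0.4152  0.4169] w 0.0854 shift(now) [ 0.0196 -0.5762  0.0601] shift(after turn) [ 0.0145 -0.5767  0.0569] rv [-0.005 -0.002  0.009]
[298.05927476 173.13955749] [314.11676999 238.4177656 ]
```

Request:
step_arm(
  targets=[
    {"rx": 0,"ry": 0,"rz": 0,"dx": 0.011,"dy": -0.04,"dz": 0,"jaw": 0},
    {"rx": 0,"ry": 0,"rz": 0,"dx": 0.011,"dy": -0.04,"dz": 0,"jaw": 0},
    {"rx": 0,"ry": 0,"rz": 0,"dx": 0.011,"dy": -0.04,"dz": 0,"jaw": 0},
    {"rx": 0,"ry": 0,"rz": 0,"dx": 0.011,"dy": -0.04,"dz": 0,"jaw": 0},
    {"rx": 0,"ry": 0,"rz": 0,"dx": 0.011,"dy": -0.04,"dz": 0,"jaw": 0},
    {"rx": 0,"ry": 0,"rz": 0,"dx": 0.011,"dy": -0.04,"dz": 0,"jaw": 0},
    {"rx": 0,"ry": 0,"rz": 0,"dx": 0.011,"dy": -0.04,"dz": 0,"jaw": 0},
    {"rx": 0,"ry": 0,"rz": 0,"dx": 0.011,"dy": -0.04,"dz": 0,"jaw": 0},
    {"rx": 0,"ry": 0,"rz": 0,"dx": -0.002,"dy": -0.04,"dz": 0.008,"jaw": 0},
    {"rx": 0,"ry": 0,"rz": 0,"dx": -0.002,"dy": -0.04,"dz": 0.01,"jaw": 0},
    {"rx": 0,"ry": 0,"rz": 0,"dx": -0.002,"dy": -0.04,"dz": 0.01,"jaw": 0},
    {"rx": 0,"ry": 0,"rz": 0,"dx": -0.002,"dy": -0.04,"dz": 0.01,"jaw": 0},
    {"rx": 0,"ry": 0,"rz": 0,"dx": -0.002,"dy": -0.02,"dz": 0.0,"jaw": 0},
    {"rx": 0,"ry": 0,"rz": 0,"dx": 0,"dy": 0,"dz": 0,"jaw": 0},
    {"rx": 0,"ry": 0,"rz": 0,"dx": 0,"dy": 0,"dz": 0,"jaw": 0},
  ],
)

```text
t: 3.1
tool_pos: [0.6516, 0.0723, 0.3801]
eef_rot: [0.0, 1.0, -0.026, -0.0]
wrist_force: [0.3, -0.4, 0.5]
width: 0.0852
gripper_force: 0.0
```

```bash
python3 - <<'E'
from h import *
f,p=grab("wrist","w2")
plan(.60,.139,.15,-4)
E
```

```text
t 3.15 pos [0.6517 0.0712 0.3803] w 0.0855 shift(now) [-0.0553 -0.0652  0.2303] shift(after turn) [-0.0563 -0.064   0.2303] rv [ 0.001 -0.     0.016]
```

View pics/w2.png

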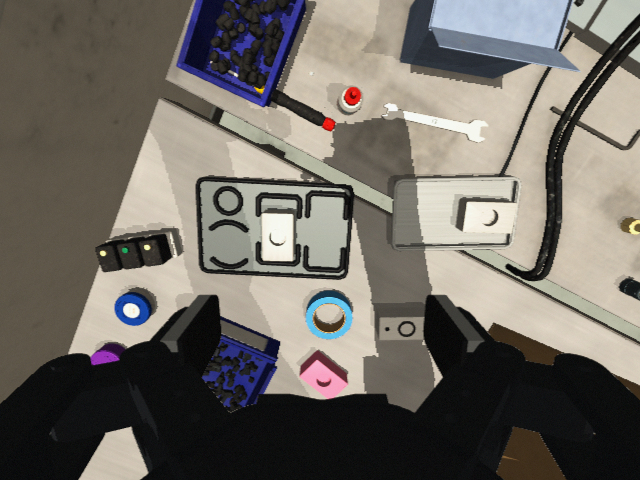

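Wrist view: the kit tray spans (197..353, 177..278), with the bare-bore blank at (278,237). The other blank is at (488,216) in the steel tray's right half and the free half is on the left, around (425,212). The seal block is at (402,325), the tin at (133,309), the valve block at (135,250), the pink block at (323,374) and the purple tin at (107,355).

Blank-shaped candidates are the bare metal one in the kit tray (278,237), the one already in the steel tray (488,216) and the pink one (323,374). The one meant is (278,237), since it lies in the seal recess. I'll confirm that in an enlarged crop.

```bash
python3 - <<'E'
from h import *
f,p=load("w2")
cv2.imwrite("pics/w2c.png",cv2.resize(f[168:288,190:390],None,fx=4,fy=4,interpolation=cv2.INTER_CUBIC))
cv2.imwrite("pics/w2d.png",cv2.resize(f[165:345,370:530],None,fx=3.3,fy=3.3,interpolation=cv2.INTER_CUBIC))
E
```

```text
(no output)
```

View pics/w2c.png

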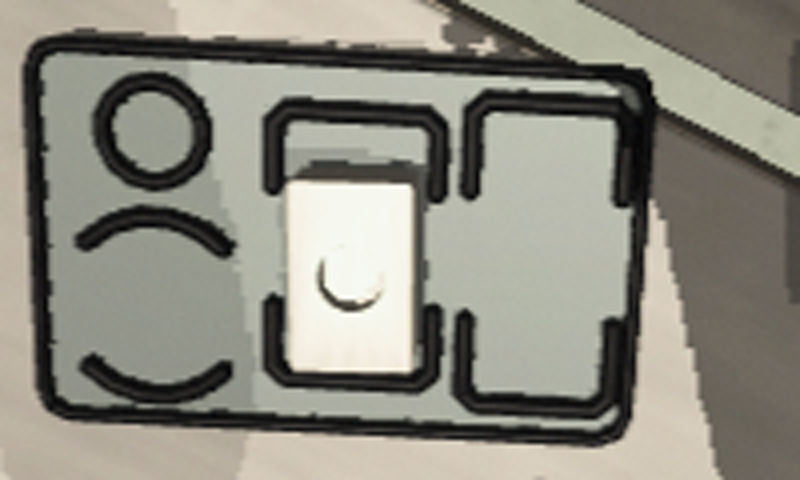

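View pics/w2d.png

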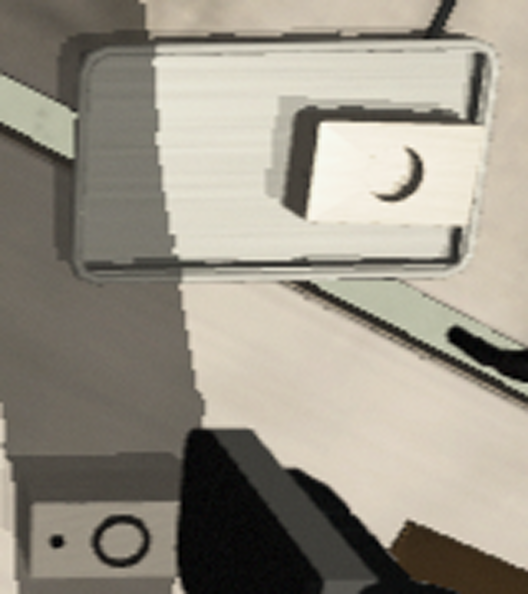

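The crops confirm it: the block in the seal recess (crop (350,277)) has a bare bore and no ring, and the block behind the finger at (402,325) has the black ring and a screw hole. Now I'll fit the poses of both trays.

```bash
cat >> h.py <<'E'
def rigid(L,Wd):
    L=np.array(L,float);Wd=np.array(Wd,float);a=L.mean(0);b=Wd.mean(0)
    H=(L-a).T@(Wd-b);th=np.arctan2(H[0,1]-H[1,0],H[0,0]+H[1,1]);c,s=np.cos(th),np.sin(th);R=np.array([[c,-s],[s,c]])
    return th,R,b-R@a,(L@R.T+(b-R@a)-Wd)
E
python3 - <<'E'
from h import *
f,p=load("w2")
c=lambda u,v,z:onz(p,190+u/4,168+v/4,z)[:2]
lm=[((40,68),(152,131,.0155)),((-26,68),(156,305,.017)),((71,112),(25,37,.017)),((71,-112),(652,70,.017)),((-71,-112),(628,440,.017)),((-71,112),(45,415,.017)),
((0,-6),(354,247,.017))]
th,R,t,res=rigid([np.array(a)/1000 for a,_ in lm],[c(*b) for _,b in lm])
print("kit",np.degrees(th),t);print(np.round(res*1000,1).tolist())
for n,a in dict(seal=(0,-6),valve=(0,-76),tin=(-26,68),plug=(40,68)).items(): print(n,np.round(R@np.array(a)/1000+t,4))
B=np.array([c(*q,.038) for q in[(288,182),(413,180),(410,372),(288,372)]]);print("blank",B.mean(0),np.degrees(np.arctan2(*(B[0]+B[1]-B[2]-B[3])[::-1])),np.linalg.norm(B[0]-B[3]),np.linalg.norm(B[0]-B[1]))
d=lambda u,v,z:onz(p,370+u/3.3,165+v/3.3,z)[:2]
lm=[((52.5,89.5),(88,40)),((52.5,-89.5),(497,36)),((-52.5,-89.5),(466,273)),((-52.5,89.5),(74,282))]
th,R,t,res=rigid([np.array(a)/1000 for a,_ in lm],[d(*b,.021) for _,b in lm])
print("steel",np.degrees(th),t,np.round(res*1000,1).tolist(),"free",R@[0,.042]+t)
B=np.array([d(*q,.038) for q in[(322,121),(488,124),(472,226),(308,220)]]);print("oblank",B.mean(0),np.degrees(np.arctan2(*(B[0]+B[3]-B[1]-B[2])[::-1])),np.linalg.norm(B[0]-B[3]),np.linalg.norm(B[0]-B[1]))
E
```

```text
kit -5.615270297683309 [0.60551455 0.14477922]
[[0.5, 0.1], [-0.6, 0.4], [-0.0, 0.7], [0.8, -1.6], [-0.4, -0.5], [0.1, 1.1], [-0.4, -0.3]]
seal [0.6049 0.1388]
valve [0.5981 0.0691]
tin [0.5863 0.215 ]
plug [0.652  0.2085]
blank [0.59891783 0.13857985] -5.325554536998189 0.06969444677451209 0.04345167019393232
steel -2.016585259854894 [ 0.61683825 -0.11759288] [[-0.9, 3.1], [-0.1, -2.6], [-0.3, -1.8], [1.3, 1.4]] free [ 0.61831618 -0.07561889]
oblank [ 0.61271411 -0.16056227] 85.50015736704286 0.04255177517788387 0.06949427279667064
```

Request:
step_arm(
  targets=[
    {"rx": 0,"ry": 0,"rz": 0.04,"dx": 0,"dy": 0,"dz": 0.02,"jaw": 0},
    {"rx": 0,"ry": 0,"rz": 0,"dx": -0.0147,"dy": -0.0155,"dz": 0.04,"jaw": 0},
    {"rx": 0,"ry": 0,"rz": 0,"dx": -0.0147,"dy": -0.0155,"dz": 0.04,"jaw": 0},
    {"rx": 0,"ry": 0,"rz": 0,"dx": -0.0147,"dy": -0.0155,"dz": 0.04,"jaw": 0},
    {"rx": 0,"ry": 0,"rz": 0,"dx": -0.0147,"dy": -0.0155,"dz": 0.04,"jaw": 0},
    {"rx": 0,"ry": 0,"rz": 0,"dx": 0,"dy": 0,"dz": 0.04,"jaw": 0},
    {"rx": 0,"ry": 0,"rz": 0,"dx": 0,"dy": 0,"dz": 0.04,"jaw": 0},
    {"rx": 0,"ry": 0,"rz": 0,"dx": 0,"dy": 0,"dz": 0.04,"jaw": 0},
    {"rx": 0,"ry": 0,"rz": 0,"dx": 0,"dy": 0,"dz": 0,"jaw": 0},
    {"rx": 0,"ry": 0,"rz": 0,"dx": 0,"dy": 0,"dz": 0,"jaw": 0},
    {"rx": 0,"ry": 0,"rz": 0,"dx": 0,"dy": 0,"dz": 0,"jaw": 0},
  ],
)

```text
t: 4.25
tool_pos: [0.6004, 0.1392, 0.0826]
eef_rot: [-0.0, 0.999, -0.047, 0.002]
wrist_force: [-0.7, 0.2, -0.1]
width: 0.0853
gripper_force: 0.0
```

```bash
python3 - <<'E'
from h import *
plan(.599,.1386,.040,-5.4)
f,p=grab("wrist","w3")
B=[(.599,.1386)]
print(proj(p,[.599,.1386,.038]))
E
```

```text
t 4.25 pos [0.6004 0.1392 0.0826] w 0.0853 shift(now) [-0.0015  0.0008  0.0426] shift(after turn) [-0.0014  0.0007  0.0426] rv [-0.001 -0.003  0.001]
[324.69117296 281.81784614]
```

View pics/w3.png

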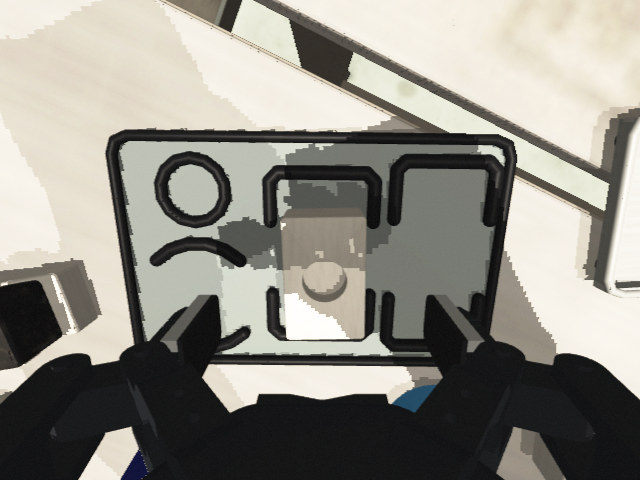

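The picture shows the blank centred between the open pads at (325,280), which matches the prediction of (325,282). The plug ring is at (193,190). Next I grip.

Request:
step_arm(
  targets=[
    {"rx": 0,"ry": 0,"rz": 0,"dx": -0.0015,"dy": 0.0008,"dz": 0.022,"jaw": 0},
    {"rx": 0,"ry": 0,"rz": 0,"dx": 0,"dy": 0,"dz": 0.0206,"jaw": 0},
    {"rx": 0,"ry": 0,"rz": 0,"dx": 0,"dy": 0,"dz": 0,"jaw": 0},
    {"rx": 0,"ry": 0,"rz": 0,"dx": 0,"dy": 0,"dz": 0,"jaw": 255},
    {"rx": 0,"ry": 0,"rz": 0,"dx": 0,"dy": 0,"dz": 0,"jaw": 255},
    {"rx": 0,"ry": 0,"rz": 0,"dx": 0,"dy": 0,"dz": 0,"jaw": 255},
    {"rx": 0,"ry": 0,"rz": 0,"dx": 0,"dy": 0,"dz": 0,"jaw": 255},
    {"rx": 0,"ry": 0,"rz": 0,"dx": 0,"dy": 0,"dz": 0,"jaw": 255},
    {"rx": 0,"ry": 0,"rz": 0,"dx": 0,"dy": 0,"dz": 0,"jaw": 255},
    {"rx": 0,"ry": 0,"rz": 0,"dx": 0,"dy": 0,"dz": 0,"jaw": 255},
  ],
  squeeze=60,
)

```text
t: 5.3
tool_pos: [0.5981, 0.1392, 0.0394]
eef_rot: [-0.0, 0.999, -0.046, 0.001]
wrist_force: [-1.6, -0.6, 8.1]
width: 0.0423
gripper_force: 61.1
```

```bash
python3 - <<'E'
from h import *
f,p=load("w3")
# refine tray landmarks from the close view
lm=[((40,68),(193,189.5,.0155)),((71,-112),(517,135,.017)),((71,112),(107,131,.017))]
th,R,t,res=rigid([np.array(a)/1000 for a,_ in lm],[onz(p,*b)[:2] for _,b in lm])
print("kit",np.degrees(th),t,np.round(res*1000,1).tolist())
o=env.get_obs();print(o["width"],o["gripper_force"],o["tool_pos"])
x,y=.618,-.0755
plan(.599,.1386,.10,-5.4);plan(x,y,.10,86.5)
E
```

```text
kit -5.794996458262383 [0.60544987 0.14507926] [[-0.0, 0.6], [-0.2, -2.7], [0.2, 2.0]]
0.042250647028508864 61.12602353096008 [0.59809757 0.13922408 0.03936352]
t 5.3 pos [0.5981 0.1392 0.0394] w 0.0423 shift(now) [ 0.0011  0.0005 -0.0606] shift(after turn) [ 0.001   0.0005 -0.0606] rv [-0.001 -0.002  0.002]
t 5.3 pos [0.5981 0.1392 0.0394] w 0.0423 shift(now) [ 0.0397  0.2119 -0.0607] shift(after turn) [-0.2131  0.033  -0.0606] rv [ 1.000e-03 -2.000e-03 -1.602e+00]
```

Request:
step_arm(
  targets=[
    {"rx": 0,"ry": 0,"rz": 0,"dx": 0,"dy": 0,"dz": -0.02,"jaw": 255},
    {"rx": 0,"ry": 0,"rz": 0,"dx": 0,"dy": 0,"dz": -0.03,"jaw": 255},
    {"rx": 0,"ry": 0,"rz": 0,"dx": 0,"dy": 0,"dz": -0.03,"jaw": 255},
    {"rx": 0,"ry": 0,"rz": -0.1456,"dx": 0,"dy": 0,"dz": 0,"jaw": 255},
    {"rx": 0,"ry": 0,"rz": -0.1456,"dx": 0,"dy": 0,"dz": 0,"jaw": 255},
    {"rx": 0,"ry": 0,"rz": -0.1456,"dx": 0,"dy": 0,"dz": 0,"jaw": 255},
    {"rx": 0,"ry": 0,"rz": -0.1456,"dx": 0,"dy": 0,"dz": 0,"jaw": 255},
    {"rx": 0,"ry": 0,"rz": -0.1456,"dx": 0,"dy": 0,"dz": 0,"jaw": 255},
    {"rx": 0,"ry": 0,"rz": -0.1456,"dx": 0,"dy": 0,"dz": 0,"jaw": 255},
    {"rx": 0,"ry": 0,"rz": -0.1456,"dx": 0,"dy": 0,"dz": 0,"jaw": 255},
    {"rx": 0,"ry": 0,"rz": -0.1456,"dx": 0,"dy": 0,"dz": 0,"jaw": 255},
    {"rx": 0,"ry": 0,"rz": -0.1456,"dx": 0,"dy": 0,"dz": 0,"jaw": 255},
    {"rx": 0,"ry": 0,"rz": -0.1456,"dx": 0,"dy": 0,"dz": 0,"jaw": 255},
    {"rx": 0,"ry": 0,"rz": -0.1456,"dx": 0,"dy": 0,"dz": 0,"jaw": 255},
    {"rx": 0,"ry": 0,"rz": 0,"dx": -0.0426,"dy": 0.0066,"dz": 0,"jaw": 255},
    {"rx": 0,"ry": 0,"rz": 0,"dx": -0.0426,"dy": 0.0066,"dz": 0,"jaw": 255},
    {"rx": 0,"ry": 0,"rz": 0,"dx": -0.0426,"dy": 0.0066,"dz": 0,"jaw": 255},
    {"rx": 0,"ry": 0,"rz": 0,"dx": -0.0426,"dy": 0.0066,"dz": 0,"jaw": 255},
    {"rx": 0,"ry": 0,"rz": 0,"dx": -0.0426,"dy": 0.0066,"dz": 0,"jaw": 255},
    {"rx": 0,"ry": 0,"rz": 0,"dx": 0,"dy": 0,"dz": 0,"jaw": 255},
  ],
)

```text
t: 7.3
tool_pos: [0.6165, -0.0854, 0.1173]
eef_rot: [0.002, 0.732, 0.681, -0.002]
wrist_force: [-0.3, 0.9, -4.8]
width: 0.0427
gripper_force: 63.0
```

```bash
python3 - <<'E'
from h import *
plan(.618,-.0755,.041,86.5)
f,p=grab("wrist","w4")
E
```

```text
t 7.3 pos [ 0.6165 -0.0854  0.1173] w 0.0427 shift(now) [0.0104 0.0008 0.0763] shift(after turn) [0.01   0.0009 0.0763] rv [-0.001  0.006 -0.011]
```

View pics/w4.png

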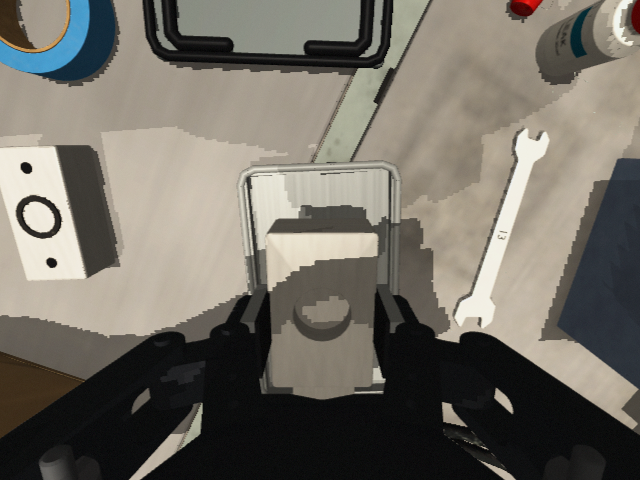

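The blank is held straight over the steel tray, whose end rim is at (241..399,163). The seal block's ring is at (40,216) with its screw holes at (26,168) and (52,263). I'll refine the tray position and measure the seal block.

```bash
python3 - <<'E'
from h import *
f,p=load("w4")
a,b=onz(p,241,165,.021)[:2],onz(p,399,165,.021)[:2];print("rim end",a,b,np.linalg.norm(a-b),"mid",(a+b)/2)
for u,v in[(248,280),(398,280)]:print("side",onz(p,u,v,.021)[:2])
h=onz(p,26,168,.036)[:2];g=onz(p,52,263,.036)[:2];r=onz(p,40,216,.036)[:2]
print("seal holes",h,g,"mid",(h+g)/2,"ring",r,"axis deg",np.degrees(np.arctan2(*(h-g)[::-1])))
B=[onz(p,*q,.036)[:2] for q in[(84,146),(86,279),(24,280)]];print("seal edge",B)
plan(.618,-.0755,.041,86.5)
E
```

```text
rim end [ 0.56979306 -0.02512948] [ 0.66972912 -0.03220705] 0.1001863706656831 mid [ 0.61976109 -0.02866827]
side [ 0.56407763 -0.10322544]
side [ 0.66830572 -0.11056869]
seal holes [ 0.44587816 -0.01726187] [ 0.44423302 -0.07691187] mid [ 0.44505559 -0.04708687] ring [ 0.44560967 -0.0462876 ] axis deg 88.42018932127485
seal edge [array([ 0.48348349, -0.00733121]), array([ 0.46313328, -0.089266  ]), array([ 0.42271885, -0.08711753])]
t 7.35 pos [ 0.6166 -0.0809  0.1175] w 0.0425 shift(now) [0.0057 0.0011 0.0765] shift(after turn) [0.0055 0.0011 0.0765] rv [-0.001  0.003 -0.007]
```

Request:
step_arm(
  targets=[
    {"rx": 0,"ry": 0,"rz": 0,"dx": 0,"dy": 0,"dz": 0,"jaw": 255},
    {"rx": 0,"ry": 0,"rz": 0,"dx": 0,"dy": 0,"dz": 0.02,"jaw": 255},
    {"rx": 0,"ry": 0,"rz": 0,"dx": 0,"dy": 0,"dz": 0.03,"jaw": 255},
    {"rx": 0,"ry": 0,"rz": 0,"dx": 0,"dy": 0,"dz": 0.015,"jaw": 255},
    {"rx": 0,"ry": 0,"rz": 0,"dx": 0,"dy": 0,"dz": 0,"jaw": 255},
    {"rx": 0,"ry": 0,"rz": 0,"dx": 0,"dy": 0,"dz": 0,"jaw": 255},
  ],
)

```text
t: 7.95
tool_pos: [0.6174, -0.0746, 0.0532]
eef_rot: [-0.0, 0.728, 0.686, 0.0]
wrist_force: [0.1, 0.2, -3.1]
width: 0.0425
gripper_force: 62.9
```

```bash
python3 - <<'E'
from h import *
plan(.617,-.076,.0405,86.5)
E
```

```text
t 7.95 pos [ 0.6174 -0.0746  0.0532] w 0.0425 shift(now) [-0.0014 -0.0003  0.0127] shift(after turn) [-0.0014 -0.0003  0.0127] rv [ 0.    -0.     0.001]
```

Request:
step_arm(
  targets=[
    {"rx": 0,"ry": 0,"rz": 0,"dx": -0.001,"dy": 0,"dz": 0.007,"jaw": 255},
    {"rx": 0,"ry": 0,"rz": 0,"dx": 0,"dy": 0,"dz": 0.006,"jaw": 255},
    {"rx": 0,"ry": 0,"rz": 0,"dx": 0,"dy": 0,"dz": 0,"jaw": 255},
    {"rx": 0,"ry": 0,"rz": 0,"dx": 0,"dy": 0,"dz": 0,"jaw": 255},
    {"rx": 0,"ry": 0,"rz": 0,"dx": 0,"dy": 0,"dz": 0,"jaw": 80},
    {"rx": 0,"ry": 0,"rz": 0,"dx": 0,"dy": 0,"dz": 0,"jaw": 80},
    {"rx": 0,"ry": 0,"rz": 0,"dx": 0,"dy": 0,"dz": 0,"jaw": 80},
    {"rx": 0,"ry": 0,"rz": 0,"dx": 0,"dy": 0,"dz": 0,"jaw": 80},
    {"rx": 0,"ry": 0,"rz": 0,"dx": 0,"dy": 0,"dz": -0.02,"jaw": 80},
    {"rx": 0,"ry": 0,"rz": 0,"dx": 0,"dy": 0,"dz": -0.035,"jaw": 80},
    {"rx": 0,"ry": 0,"rz": 0,"dx": 0,"dy": 0,"dz": -0.035,"jaw": 0},
    {"rx": 0,"ry": 0,"rz": 0,"dx": 0,"dy": 0,"dz": -0.03,"jaw": 0},
    {"rx": 0,"ry": 0,"rz": 0,"dx": 0,"dy": 0,"dz": 0,"jaw": 0},
    {"rx": 0,"ry": 0,"rz": 0,"dx": 0,"dy": 0,"dz": 0,"jaw": 0},
    {"rx": 0,"ry": 0,"rz": 0,"dx": 0,"dy": 0,"dz": 0,"jaw": 0},
  ],
)

```text
t: 9.45
tool_pos: [0.6164, -0.0767, 0.1587]
eef_rot: [-0.001, 0.728, 0.685, -0.001]
wrist_force: [0.9, 0.0, 0.0]
width: 0.0857
gripper_force: 0.0
```

```bash
python3 - <<'E'
from h import *
f,p=grab("wrist","w5")
plan(.445,-.047,.10,88)
E
```

```text
t 9.5 pos [ 0.6163 -0.0767  0.1585] w 0.0855 shift(now) [ 0.0191 -0.1727  0.0588] shift(after turn) [ 0.0237 -0.1722  0.0585] rv [-0.002  0.    -0.026]
```

View pics/w5.png

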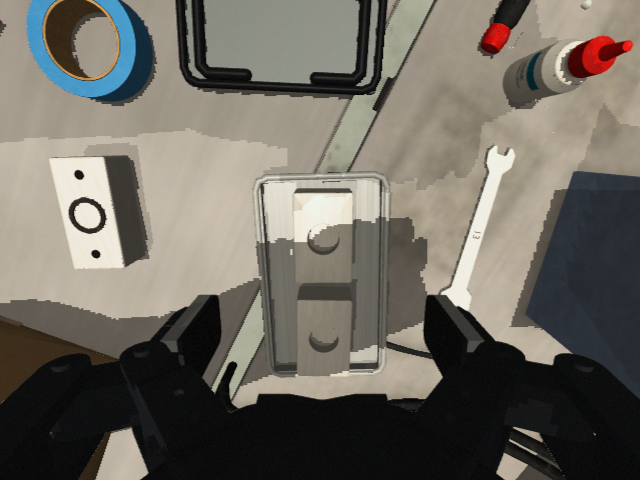

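Both blanks lie flat in the steel tray, at (323,238) and (324,335). The seal block's ring is at (87,215) and its holes at (79,174) and (96,254).

```bash
python3 - <<'E'
from h import *
f,p=load("w5")
h=onz(p,79,174.5,.036)[:2];g=onz(p,96,254,.036)[:2];r=onz(p,87,215,.036)[:2]
c=((h+g)/2+r)/2;y=np.degrees(np.arctan2(*(h-g)[::-1]));print(h,g,r,c,y)
B=[onz(p,*q,.036)[:2] for q in[(51,158),(107,156),(126,267),(74,269)]];print("corners",np.mean(B,0),B)
plan(*c,.08,y)
E
```

```text
[ 0.44590162 -0.0170142 ] [ 0.44393165 -0.07673123] [ 0.44444088 -0.04646447] [ 0.44467876 -0.04666859] 88.1105883246473
corners [ 0.44662249 -0.04655247] [array([ 0.4289689 , -0.00447912]), array([ 0.46889147, -0.00551335]), array([ 0.46457428, -0.08849922]), array([ 0.42405533, -0.08771818])]
t 9.5 pos [ 0.6163 -0.0767  0.1585] w 0.0855 shift(now) [ 0.0195 -0.173   0.0788] shift(after turn) [ 0.0244 -0.1725  0.0785] rv [-0.002  0.    -0.028]
```

Request:
step_arm(
  targets=[
    {"rx": 0,"ry": 0,"rz": -0.028,"dx": 0,"dy": 0,"dz": 0,"jaw": 0},
    {"rx": 0,"ry": 0,"rz": 0,"dx": 0.0049,"dy": -0.0343,"dz": 0,"jaw": 0},
    {"rx": 0,"ry": 0,"rz": 0,"dx": 0.0049,"dy": -0.0343,"dz": 0,"jaw": 0},
    {"rx": 0,"ry": 0,"rz": 0,"dx": 0.0049,"dy": -0.0343,"dz": 0.02,"jaw": 0},
    {"rx": 0,"ry": 0,"rz": 0,"dx": 0.0049,"dy": -0.0343,"dz": 0.02,"jaw": 0},
    {"rx": 0,"ry": 0,"rz": 0,"dx": 0.0049,"dy": -0.0343,"dz": 0.02,"jaw": 0},
    {"rx": 0,"ry": 0,"rz": 0,"dx": 0,"dy": 0,"dz": 0.02,"jaw": 0},
    {"rx": 0,"ry": 0,"rz": 0,"dx": 0,"dy": 0,"dz": 0,"jaw": 0},
    {"rx": 0,"ry": 0,"rz": 0,"dx": 0,"dy": 0,"dz": 0,"jaw": 0},
    {"rx": 0,"ry": 0,"rz": 0,"dx": 0,"dy": 0,"dz": 0,"jaw": 0},
  ],
)

```text
t: 10.5
tool_pos: [0.4477, -0.0463, 0.0803]
eef_rot: [0.0, 0.719, 0.695, 0.001]
wrist_force: [-0.0, -0.6, 1.3]
width: 0.0853
gripper_force: 0.0
```

```bash
python3 - <<'E'
from h import *
plan(.4455,-.0466,.030,88.1)
f,p=grab("wrist","w6")
# ring + holes: dark blobs in the block area
g=cv2.cvtColor(f,cv2.COLOR_BGR2GRAY);print(proj(p,[.4455,-.0466,.036]))
m=(g[150:400,240:400]<60).astype(np.uint8);n,_,s,c=cv2.connectedComponentsWithStats(m)
for i in range(1,n):
    if s[i,4]>15: u,v=c[i]+[240,150];print(s[i],round(u,1),round(v,1),np.round(onz(p,u,v,.036)[:2],4))
E
```

```text
t 10.5 pos [ 0.4477 -0.0463  0.0803] w 0.0853 shift(now) [-0.0004 -0.0022  0.0503] shift(after turn) [-0.0004 -0.0021  0.0503] rv [ 0.001 -0.     0.   ]
[316.73850455 280.77365149]
[ 67  70  12  12 121] 312.5 225.5 [ 0.4445 -0.0164]
[ 49 106  49  48 841] 313.0 280.0 [ 0.4435 -0.0461]
[ 68 175  11  11 100] 313.0 329.7 [ 0.4424 -0.0757]
[ 17 244 130   6 596] 321.6 396.8 [ 0.4457 -0.1201]
```

Request:
step_arm(
  targets=[
    {"rx": 0,"ry": 0,"rz": 0,"dx": 0,"dy": -0.003,"dz": 0.025,"jaw": 0},
    {"rx": 0,"ry": 0,"rz": 0,"dx": 0,"dy": 0,"dz": 0.0253,"jaw": 0},
    {"rx": 0,"ry": 0,"rz": 0,"dx": 0,"dy": 0,"dz": 0,"jaw": 0},
    {"rx": 0,"ry": 0,"rz": 0,"dx": 0,"dy": 0,"dz": 0,"jaw": 255},
    {"rx": 0,"ry": 0,"rz": 0,"dx": 0,"dy": 0,"dz": 0,"jaw": 255},
    {"rx": 0,"ry": 0,"rz": 0,"dx": 0,"dy": 0,"dz": 0,"jaw": 255},
    {"rx": 0,"ry": 0,"rz": 0,"dx": 0,"dy": 0,"dz": 0,"jaw": 255},
    {"rx": 0,"ry": 0,"rz": 0,"dx": 0,"dy": 0,"dz": 0,"jaw": 255},
    {"rx": 0,"ry": 0,"rz": 0,"dx": 0,"dy": 0,"dz": 0,"jaw": 255},
    {"rx": 0,"ry": 0,"rz": 0,"dx": 0,"dy": 0,"dz": 0,"jaw": 255},
  ],
)

```text
t: 11.55
tool_pos: [0.444, -0.0464, 0.0306]
eef_rot: [0.001, 0.719, 0.695, 0.001]
wrist_force: [-0.7, -0.9, 10.7]
width: 0.0392
gripper_force: 59.9
```

```bash
python3 - <<'E'
from h import *
plan(.605,.139,.15,-5.7)
f,p=grab("wrist","w7")
g=cv2.cvtColor(f,cv2.COLOR_BGR2GRAY)
m=(g[150:400,290:345]<60).astype(np.uint8);n,_,s,c=cv2.connectedComponentsWithStats(m)
for i in range(1,n):
    if s[i,4]>15: u,v=c[i]+[290,150];print(s[i],round(u,1),round(v,1),np.round(onz(p,u,v,.036)[:2],4))
E
```

```text
t 11.55 pos [ 0.444  -0.0464  0.0306] w 0.0392 shift(now) [ 0.1907  0.1549 -0.1192] shift(after turn) [ 0.1418 -0.2005 -0.1194] rv [ 2.000e-03 -1.000e-03  1.637e+00]
[ 23  96  18  17 233] 321.8 254.2 [ 0.4455 -0.0162]
[   0  145   55   63 1228] 315.1 325.6 [ 0.4419 -0.0455]
[ 24 233  16  14 175] 321.8 389.8 [ 0.4436 -0.0752]
[  0 244  29   6  97] 300.1 397.4 [ 0.4344 -0.0787]
[ 36 246  19   4  46] 337.4 398.0 [ 0.45   -0.0795]
```

Request:
step_arm(
  targets=[
    {"rx": 0,"ry": 0,"rz": 0,"dx": 0,"dy": 0,"dz": -0.03,"jaw": 255},
    {"rx": 0,"ry": 0,"rz": 0,"dx": 0,"dy": 0,"dz": -0.045,"jaw": 255},
    {"rx": 0,"ry": 0,"rz": 0.1488,"dx": 0,"dy": 0,"dz": -0.0444,"jaw": 255},
    {"rx": 0,"ry": 0,"rz": 0.1488,"dx": 0,"dy": 0,"dz": 0,"jaw": 255},
    {"rx": 0,"ry": 0,"rz": 0.1488,"dx": 0,"dy": 0,"dz": 0,"jaw": 255},
    {"rx": 0,"ry": 0,"rz": 0.1488,"dx": 0,"dy": 0,"dz": 0,"jaw": 255},
    {"rx": 0,"ry": 0,"rz": 0.1488,"dx": 0,"dy": 0,"dz": 0,"jaw": 255},
    {"rx": 0,"ry": 0,"rz": 0.1488,"dx": 0,"dy": 0,"dz": 0,"jaw": 255},
    {"rx": 0,"ry": 0,"rz": 0.1488,"dx": 0,"dy": 0,"dz": 0,"jaw": 255},
    {"rx": 0,"ry": 0,"rz": 0.1488,"dx": 0,"dy": 0,"dz": 0,"jaw": 255},
    {"rx": 0,"ry": 0,"rz": 0.1488,"dx": 0,"dy": 0,"dz": 0,"jaw": 255},
    {"rx": 0,"ry": 0,"rz": 0.1488,"dx": 0,"dy": 0,"dz": 0,"jaw": 255},
    {"rx": 0,"ry": 0,"rz": 0.1488,"dx": 0,"dy": 0,"dz": 0,"jaw": 255},
    {"rx": 0,"ry": 0,"rz": 0,"dx": 0.0203,"dy": -0.0286,"dz": 0,"jaw": 255},
    {"rx": 0,"ry": 0,"rz": 0,"dx": 0.0203,"dy": -0.0286,"dz": 0,"jaw": 255},
    {"rx": 0,"ry": 0,"rz": 0,"dx": 0.0203,"dy": -0.0286,"dz": 0,"jaw": 255},
    {"rx": 0,"ry": 0,"rz": 0,"dx": 0.0203,"dy": -0.0286,"dz": 0,"jaw": 255},
    {"rx": 0,"ry": 0,"rz": 0,"dx": 0.0203,"dy": -0.0286,"dz": 0,"jaw": 255},
    {"rx": 0,"ry": 0,"rz": 0,"dx": 0.0203,"dy": -0.0286,"dz": 0,"jaw": 255},
    {"rx": 0,"ry": 0,"rz": 0,"dx": 0.0203,"dy": -0.0286,"dz": 0,"jaw": 255},
  ],
)

```text
t: 13.6
tool_pos: [0.6051, 0.14, 0.1492]
eef_rot: [-0.0, 0.999, -0.05, -0.0]
wrist_force: [0.3, -0.1, -2.8]
width: 0.0387
gripper_force: 62.7
```

Request:
step_arm(
  targets=[
    {"rx": 0,"ry": 0,"rz": 0,"dx": 0,"dy": 0,"dz": 0.02,"jaw": 255},
    {"rx": 0,"ry": 0,"rz": 0,"dx": 0,"dy": 0,"dz": 0.03,"jaw": 255},
    {"rx": 0,"ry": 0,"rz": 0,"dx": 0,"dy": 0,"dz": 0.03,"jaw": 255},
    {"rx": 0,"ry": 0,"rz": 0,"dx": 0,"dy": 0,"dz": 0,"jaw": 255},
    {"rx": 0,"ry": 0,"rz": 0,"dx": 0,"dy": 0,"dz": 0,"jaw": 255},
    {"rx": 0,"ry": 0,"rz": 0,"dx": 0,"dy": 0,"dz": 0,"jaw": 255},
  ],
)

```text
t: 14.2
tool_pos: [0.6057, 0.139, 0.0706]
eef_rot: [-0.001, 0.999, -0.05, 0.001]
wrist_force: [-0.1, 0.1, -3.0]
width: 0.0389
gripper_force: 62.6
```

```bash
python3 - <<'E'
from h import *
plan(.605,.139,.042,-5.7)
f,p=grab("wrist","w8")
E
```

```text
t 14.2 pos [0.6057 0.139  0.0706] w 0.0389 shift(now) [-0.0007  0.0001  0.0286] shift(after turn) [-0.0007  0.0001  0.0286] rv [-0.001 -0.002 -0.   ]
```

View pics/w8.png

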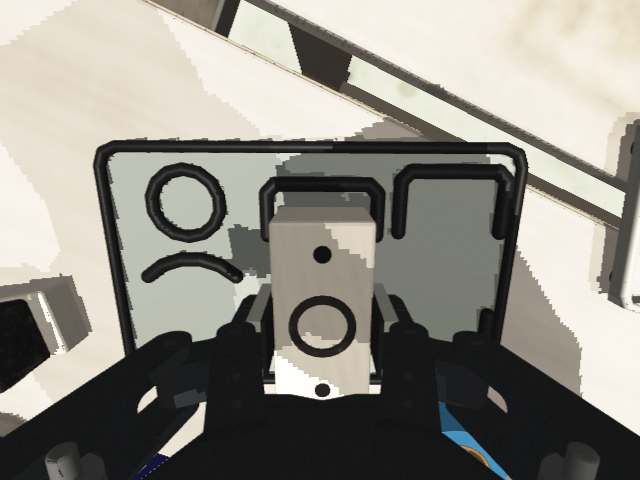

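The seal block is square over its recess, with its ring at (322,326) between the ribs at (262..385). I lower and release.

Request:
step_arm(
  targets=[
    {"rx": 0,"ry": 0,"rz": 0,"dx": -0.001,"dy": 0,"dz": 0.012,"jaw": 255},
    {"rx": 0,"ry": 0,"rz": 0,"dx": 0,"dy": 0,"dz": 0.012,"jaw": 255},
    {"rx": 0,"ry": 0,"rz": 0,"dx": 0,"dy": 0,"dz": 0.0055,"jaw": 255},
    {"rx": 0,"ry": 0,"rz": 0,"dx": 0,"dy": 0,"dz": 0,"jaw": 255},
    {"rx": 0,"ry": 0,"rz": 0,"dx": 0,"dy": 0,"dz": 0,"jaw": 255},
    {"rx": 0,"ry": 0,"rz": 0,"dx": 0,"dy": 0,"dz": 0,"jaw": 90},
    {"rx": 0,"ry": 0,"rz": 0,"dx": 0,"dy": 0,"dz": 0,"jaw": 90},
    {"rx": 0,"ry": 0,"rz": 0,"dx": 0,"dy": 0,"dz": 0,"jaw": 90},
    {"rx": 0,"ry": 0,"rz": 0,"dx": 0,"dy": 0,"dz": 0,"jaw": 90},
    {"rx": 0,"ry": 0,"rz": 0,"dx": 0,"dy": 0,"dz": -0.02,"jaw": 90},
    {"rx": 0,"ry": 0,"rz": 0,"dx": 0,"dy": 0,"dz": -0.045,"jaw": 90},
    {"rx": 0,"ry": 0,"rz": 0,"dx": 0,"dy": 0,"dz": -0.045,"jaw": 0},
    {"rx": 0,"ry": 0,"rz": 0,"dx": 0,"dy": 0,"dz": -0.045,"jaw": 0},
    {"rx": 0,"ry": 0,"rz": 0,"dx": 0,"dy": -0.035,"dz": 0,"jaw": 0},
    {"rx": 0,"ry": 0,"rz": 0,"dx": 0,"dy": -0.035,"dz": 0,"jaw": 0},
    {"rx": 0,"ry": 0,"rz": 0,"dx": 0,"dy": -0.035,"dz": 0,"jaw": 0},
    {"rx": 0,"ry": 0,"rz": 0,"dx": 0,"dy": -0.035,"dz": 0,"jaw": 0},
    {"rx": 0,"ry": 0,"rz": 0,"dx": 0,"dy": 0,"dz": 0,"jaw": 0},
    {"rx": 0,"ry": 0,"rz": 0,"dx": 0,"dy": 0,"dz": 0,"jaw": 0},
    {"rx": 0,"ry": 0,"rz": 0,"dx": 0,"dy": 0,"dz": 0,"jaw": 0},
  ],
)

```text
t: 16.25
tool_pos: [0.6178, 0.2769, 0.194]
eef_rot: [0.001, 0.999, -0.05, -0.0]
wrist_force: [-0.2, 0.8, -0.4]
width: 0.0855
gripper_force: 0.0
```

```bash
python3 - <<'E'
from h import *
f,p=grab("wrist","w9");plan(.586,.344,.15,100)
cv2.imwrite("pics/w9v.png",f)
E
```

```text
t 16.3 pos [0.6179 0.2766 0.1942] w 0.0855 shift(now) [-0.0385 -0.0639  0.0441] shift(after turn) [ 0.0719 -0.0197  0.0442] rv [ 1.000e-03  1.000e-03 -1.846e+00]
```

View pics/w9.png

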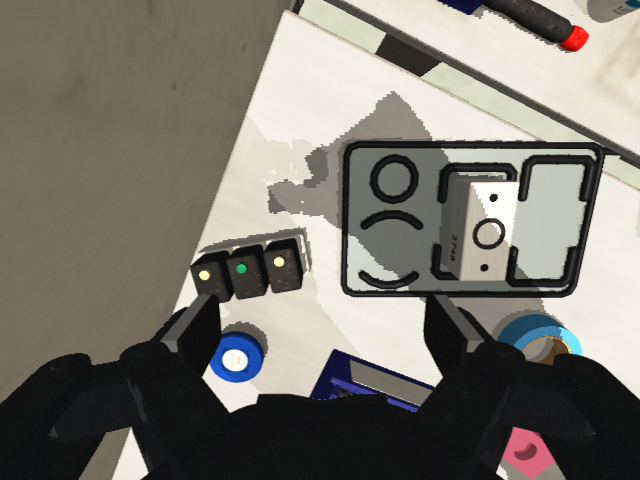

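The seal block sits inside its ribs, with its ring at (489,234). The valve block's coil dots are at (204,275), (241,269) and (280,262), and the tin is at (236,357).

```bash
python3 - <<'E'
from h import *
f,p=load("w9")
D=[onz(p,*q,.060)[:2] for q in[(204,275),(241,268.5),(280,262)]];print(np.round(D,4));a=D[0]-D[2];y=np.degrees(np.arctan2(a[1],a[0]));print(y,np.linalg.norm(a))
b,g,r=[f[:,:,i].astype(int) for i in range(3)]
m=((b>90)&(r<70)&(b>g+50)).astype(np.uint8)[300:400,190:290];cs,_=cv2.findContours(m,0,2);c=max(cs,key=cv2.contourArea);(u,v),ra=cv2.minEnclosingCircle(c);print("tin",u+190,v+300,ra,onz(p,u+190,v+300,.024)[:2])
plan(*D[1],.15,y)
# block size crop
cv2.imwrite("pics/w9c.png",cv2.resize(f[220:310,180:320],None,fx=5,fy=5,interpolation=cv2.INTER_CUBIC))
E
```

```text
[[0.5954 0.3758]
 [0.5979 0.345 ]
 [0.6003 0.313 ]]
94.45978177914996 0.06298164719414287
tin 235.1603775024414 359.8301887512207 26.351816177368164 [0.49108515 0.37672322]
t 16.3 pos [0.6179 0.2766 0.1942] w 0.0855 shift(now) [-0.0268 -0.0661  0.0441] shift(after turn) [ 0.0697 -0.0146  0.0442] rv [ 1.00e-03  1.00e-03 -1.75e+00]
```

Request:
step_arm(
  targets=[
    {"rx": 0,"ry": 0,"rz": -0.1458,"dx": 0,"dy": 0,"dz": 0,"jaw": 0},
    {"rx": 0,"ry": 0,"rz": -0.1458,"dx": 0,"dy": 0,"dz": 0,"jaw": 0},
    {"rx": 0,"ry": 0,"rz": -0.1458,"dx": 0,"dy": 0,"dz": 0,"jaw": 0},
    {"rx": 0,"ry": 0,"rz": -0.1458,"dx": 0,"dy": 0,"dz": 0,"jaw": 0},
    {"rx": 0,"ry": 0,"rz": -0.1458,"dx": 0,"dy": 0,"dz": 0,"jaw": 0},
    {"rx": 0,"ry": 0,"rz": -0.1458,"dx": 0,"dy": 0,"dz": 0,"jaw": 0},
    {"rx": 0,"ry": 0,"rz": -0.1458,"dx": 0,"dy": 0,"dz": 0,"jaw": 0},
    {"rx": 0,"ry": 0,"rz": -0.1458,"dx": 0,"dy": 0,"dz": 0,"jaw": 0},
    {"rx": 0,"ry": 0,"rz": -0.1458,"dx": 0,"dy": 0,"dz": 0,"jaw": 0},
    {"rx": 0,"ry": 0,"rz": -0.1458,"dx": 0,"dy": 0,"dz": 0,"jaw": 0},
    {"rx": 0,"ry": 0,"rz": -0.1458,"dx": 0,"dy": 0,"dz": 0,"jaw": 0},
    {"rx": 0,"ry": 0,"rz": -0.1458,"dx": 0,"dy": 0,"dz": 0,"jaw": 0},
    {"rx": 0,"ry": 0,"rz": 0,"dx": 0.035,"dy": -0.012,"dz": 0.01,"jaw": 0},
    {"rx": 0,"ry": 0,"rz": 0,"dx": 0.0345,"dy": -0.0125,"dz": 0.02,"jaw": 0},
    {"rx": 0,"ry": 0,"rz": 0,"dx": 0,"dy": 0,"dz": 0,"jaw": 0},
    {"rx": 0,"ry": 0,"rz": 0,"dx": 0,"dy": 0,"dz": 0,"jaw": 0},
    {"rx": 0,"ry": 0,"rz": 0,"dx": 0,"dy": 0,"dz": 0,"jaw": 0},
  ],
)

```text
t: 18.0
tool_pos: [0.5888, 0.3437, 0.1646]
eef_rot: [0.001, 0.679, 0.734, -0.0]
wrist_force: [0.1, -0.1, 0.5]
width: 0.0855
gripper_force: 0.0
```

```bash
python3 - <<'E'
from h import *
f,p=grab("wrist","w10");plan(.588,.344,.045,94.5)
E
```

```text
t 18.05 pos [0.589  0.3437 0.1647] w 0.0857 shift(now) [ 0.0005 -0.0011  0.1197] shift(after turn) [ 0.0004 -0.001   0.1197] rv [ 0.001  0.001 -0.002]
```

View pics/w10.png

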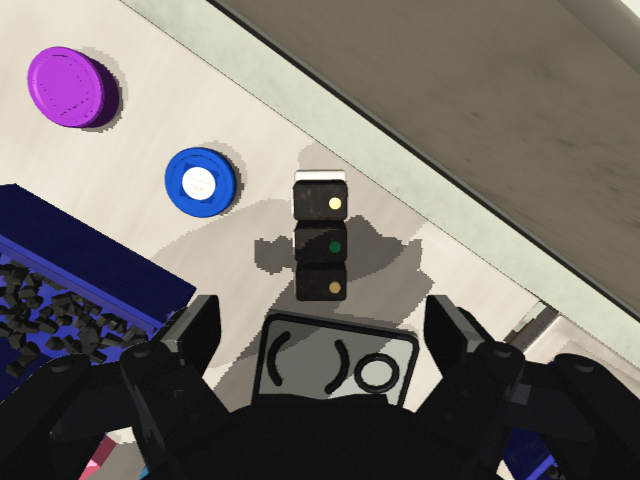

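The purple look-alike is at (67,86) and the blue tin with its white label at (200,182). The valve block's coils span u 296..347, with the middle dot at (335,246), and the kit tray is below.

```bash
python3 - <<'E'
from h import *
f,p=load("w10")
for q in[(296,246),(347,246),(335,246),(335,203),(335,288),(294,195),(347,190),(297,299),(347,299)]:print(q,np.round(onz(p,*q,.060)[:2],4))
for q in[(294.5,171),(345,171)]:print("base",q,np.round(onz(p,*q,.022)[:2],4))
b,g,r=[f[:,:,i].astype(int) for i in range(3)]
m=((b>90)&(r<70)&(b>g+50)).astype(np.uint8)[130:230,150:250];cs,_=cv2.findContours(m,0,2);c=max(cs,key=cv2.contourArea);(u,v),ra=cv2.minEnclosingCircle(c);print("tin",u+150,v+130,ra,onz(p,u+150,v+130,.019)[:2])
print("tin label",onz(p,200,183,.024)[:2])
E
```

```text
(296, 246) [0.5713 0.3435]
(347, 246) [0.607  0.3463]
(335, 246) [0.5986 0.3457]
(335, 203) [0.5959 0.3759]
(335, 288) [0.6014 0.314 ]
(294, 195) [0.5679 0.3792]
(347, 190) [0.6032 0.3853]
(297, 299) [0.5744 0.3031]
(347, 299) [0.611 0.306]
base (294.5, 171) [0.5646 0.3923]
base (345, 171) [0.6034 0.3953]
tin 200.0 181.5 36.458980560302734 [0.4908212  0.37815854]
tin label [0.49252042 0.37763087]
```

Request:
step_arm(
  targets=[
    {"rx": 0,"ry": 0,"rz": 0,"dx": 0.001,"dy": 0,"dz": 0.035,"jaw": 0},
    {"rx": 0,"ry": 0,"rz": -0.01,"dx": 0,"dy": 0,"dz": 0.035,"jaw": 0},
    {"rx": 0,"ry": 0,"rz": 0,"dx": 0,"dy": 0,"dz": 0.03,"jaw": 0},
    {"rx": 0,"ry": 0,"rz": 0,"dx": 0,"dy": 0,"dz": 0.02,"jaw": 0},
    {"rx": 0,"ry": 0,"rz": 0,"dx": 0,"dy": 0,"dz": 0,"jaw": 0},
    {"rx": 0,"ry": 0,"rz": 0,"dx": 0,"dy": 0,"dz": 0,"jaw": 0},
    {"rx": 0,"ry": 0,"rz": 0,"dx": 0,"dy": 0,"dz": 0,"jaw": 255},
    {"rx": 0,"ry": 0,"rz": 0,"dx": 0,"dy": 0,"dz": 0,"jaw": 255},
    {"rx": 0,"ry": 0,"rz": 0,"dx": 0,"dy": 0,"dz": 0,"jaw": 255},
    {"rx": 0,"ry": 0,"rz": 0,"dx": 0,"dy": 0,"dz": 0,"jaw": 255},
    {"rx": 0,"ry": 0,"rz": 0,"dx": 0,"dy": 0,"dz": 0,"jaw": 255},
    {"rx": 0,"ry": 0,"rz": 0,"dx": 0,"dy": 0,"dz": 0,"jaw": 255},
    {"rx": 0,"ry": 0,"rz": 0,"dx": 0,"dy": 0,"dz": 0,"jaw": 255},
  ],
)

```text
t: 19.35
tool_pos: [0.588, 0.3468, 0.0454]
eef_rot: [0.0, 0.675, 0.738, 0.001]
wrist_force: [-1.5, -1.8, 6.9]
width: 0.0368
gripper_force: 61.8
```

```bash
python3 - <<'E'
from h import *
o=env.get_obs();print(o["tool_pos"],o["width"],o["gripper_force"],o["wrist_force"])
plan(.598,.069,.165,-5.7)
f,p=grab("wrist","w11")
g=f.astype(int); m=((g.max(2)-g.min(2)>60)&(g[:,:,2]>120)&(g[:,:,0]<140))[150:420,300:400].astype(np.uint8)
n,_,s,c=cv2.connectedComponentsWithStats(m)
for i in range(1,n):
    if s[i,4]>20:u,v=c[i]+[300,150];print(s[i],u,v,np.round(onz(p,u,v,.06)[:2],4))
E
```

```text
[0.58804112 0.34683201 0.0454294 ] 0.036808698083090834 61.78492069244385 [-1.46746486 -1.78209987  6.8977209 ]
t 19.35 pos [0.588  0.3468 0.0454] w 0.0368 shift(now) [-0.2776 -0.0147 -0.1197] shift(after turn) [ 0.0375  0.2755 -0.1196] rv [ 1.00e-03 -2.00e-03  1.76e+00]
[ 40 104  22  24 266] 352.00375939849624 267.56390977443607 [0.5965 0.3759]
```

Request:
step_arm(
  targets=[
    {"rx": 0,"ry": 0,"rz": 0,"dx": 0,"dy": 0,"dz": -0.03,"jaw": 255},
    {"rx": 0,"ry": 0,"rz": 0,"dx": 0,"dy": 0,"dz": -0.045,"jaw": 255},
    {"rx": 0,"ry": 0,"rz": 0.1467,"dx": 0,"dy": 0,"dz": -0.0446,"jaw": 255},
    {"rx": 0,"ry": 0,"rz": 0.1467,"dx": 0,"dy": 0,"dz": 0,"jaw": 255},
    {"rx": 0,"ry": 0,"rz": 0.1467,"dx": 0,"dy": 0,"dz": 0,"jaw": 255},
    {"rx": 0,"ry": 0,"rz": 0.1467,"dx": 0,"dy": 0,"dz": 0,"jaw": 255},
    {"rx": 0,"ry": 0,"rz": 0.1467,"dx": 0,"dy": 0,"dz": 0,"jaw": 255},
    {"rx": 0,"ry": 0,"rz": 0.1467,"dx": 0,"dy": 0,"dz": 0,"jaw": 255},
    {"rx": 0,"ry": 0,"rz": 0.1467,"dx": 0,"dy": 0,"dz": 0,"jaw": 255},
    {"rx": 0,"ry": 0,"rz": 0.1467,"dx": 0,"dy": 0,"dz": 0,"jaw": 255},
    {"rx": 0,"ry": 0,"rz": 0.1467,"dx": 0,"dy": 0,"dz": 0,"jaw": 255},
    {"rx": 0,"ry": 0,"rz": 0.1467,"dx": 0,"dy": 0,"dz": 0,"jaw": 255},
    {"rx": 0,"ry": 0,"rz": 0.1467,"dx": 0,"dy": 0,"dz": 0,"jaw": 255},
    {"rx": 0,"ry": 0,"rz": 0.1467,"dx": 0,"dy": 0,"dz": 0,"jaw": 255},
    {"rx": 0,"ry": 0,"rz": 0,"dx": 0.0066,"dy": 0.0459,"dz": 0,"jaw": 255},
    {"rx": 0,"ry": 0,"rz": 0,"dx": 0.0066,"dy": 0.0459,"dz": 0,"jaw": 255},
    {"rx": 0,"ry": 0,"rz": 0,"dx": 0.0066,"dy": 0.0459,"dz": 0,"jaw": 255},
    {"rx": 0,"ry": 0,"rz": 0,"dx": 0.0066,"dy": 0.0459,"dz": 0,"jaw": 255},
    {"rx": 0,"ry": 0,"rz": 0,"dx": 0.0066,"dy": 0.0459,"dz": 0,"jaw": 255},
    {"rx": 0,"ry": 0,"rz": 0,"dx": 0.0066,"dy": 0.0459,"dz": 0,"jaw": 255},
  ],
)

```text
t: 21.4
tool_pos: [0.5989, 0.0669, 0.1638]
eef_rot: [0.0, 0.999, -0.05, -0.0]
wrist_force: [0.9, -0.2, -2.8]
width: 0.037
gripper_force: 61.5
```

Request:
step_arm(
  targets=[
    {"rx": 0,"ry": 0,"rz": 0,"dx": 0,"dy": 0,"dz": 0,"jaw": 255},
    {"rx": 0,"ry": 0,"rz": 0,"dx": 0,"dy": 0,"dz": 0,"jaw": 255},
    {"rx": 0,"ry": 0,"rz": 0,"dx": 0,"dy": 0,"dz": 0,"jaw": 255},
    {"rx": 0,"ry": 0,"rz": 0,"dx": 0,"dy": 0,"dz": 0.04,"jaw": 255},
    {"rx": 0,"ry": 0,"rz": 0,"dx": 0,"dy": 0,"dz": 0.03,"jaw": 255},
    {"rx": 0,"ry": 0,"rz": 0,"dx": 0,"dy": 0,"dz": 0,"jaw": 255},
    {"rx": 0,"ry": 0,"rz": 0,"dx": 0,"dy": 0,"dz": 0,"jaw": 255},
  ],
)

```text
t: 22.1
tool_pos: [0.5993, 0.07, 0.0941]
eef_rot: [-0.0, 0.999, -0.049, -0.0]
wrist_force: [0.6, -0.4, -1.4]
width: 0.0368
gripper_force: 61.5
```

```bash
python3 - <<'E'
from h import *
plan(.6003,.069,.0558,-5.7)
f,p=grab("wrist","w12")
E
```

```text
t 22.1 pos [0.5993 0.07   0.0941] w 0.0368 shift(now) [0.0011 0.0009 0.0383] shift(after turn) [0.0011 0.0009 0.0383] rv [-0.     0.001  0.001]
```

View pics/w12.png

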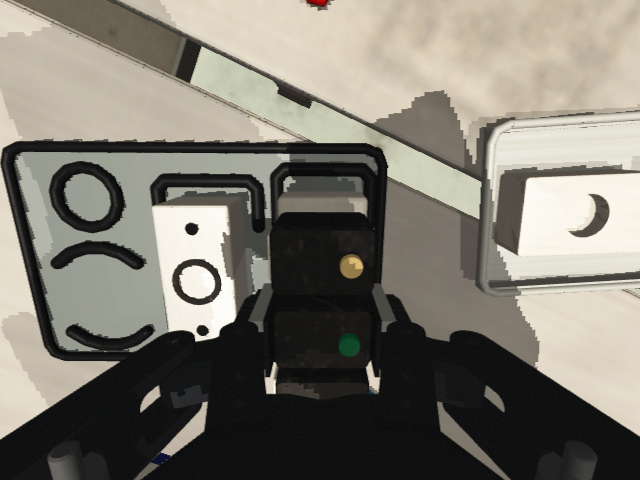

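```bash
python3 - <<'E'
from h import *
f,p=load("w12")
x=np.array([np.cos(np.radians(-5.7)),np.sin(np.radians(-5.7))])
for q in[(278,193),(366,193)]:
    e=onz(p,*q,.0487)[:2];print(e, "centre from end",e-.05*x)
for q,dy in [((351,266),1),((349,345),0)]: print(onz(p,*q,.1087)[:2])
print("tcp",env.get_obs()["tool_pos"])
# seal block check in tray: holes at z .046
for q in[(191,229),(197,281),(203,330)]: print("seal",np.round(onz(p,*q,.046)[:2],4))
print(np.round(onz(p,87,196.5,.0155)[:2],4))
E
```

```text
[0.647099   0.08812891] centre from end [0.59734622 0.0930949 ]
[0.64283521 0.04434731] centre from end [0.59308243 0.0493133 ]
[0.62686515 0.05795688]
[0.59619315 0.06097798]
tcp [0.60010569 0.06978034 0.09502225]
seal [0.6326 0.1362]
seal [0.6035 0.1388]
seal [0.5737 0.1412]
[0.6522 0.2069]
```

Request:
step_arm(
  targets=[
    {"rx": 0,"ry": 0,"rz": 0,"dx": 0.0012,"dy": 0.0008,"dz": 0.018,"jaw": 255},
    {"rx": 0,"ry": 0,"rz": 0,"dx": 0,"dy": 0,"dz": 0.012,"jaw": 255},
    {"rx": 0,"ry": 0,"rz": 0,"dx": 0,"dy": 0,"dz": 0,"jaw": 255},
    {"rx": 0,"ry": 0,"rz": 0,"dx": 0,"dy": 0,"dz": 0,"jaw": 255},
    {"rx": 0,"ry": 0,"rz": 0,"dx": 0,"dy": 0,"dz": 0,"jaw": 255},
  ],
)

```text
t: 22.65
tool_pos: [0.6011, 0.0678, 0.0648]
eef_rot: [-0.0, 0.999, -0.05, 0.001]
wrist_force: [0.1, 1.2, -3.3]
width: 0.0371
gripper_force: 61.7
```

```bash
python3 - <<'E'
from h import *
plan(.601,.069,.0556,-5.7);print(env.get_obs()["wrist_force"])
f,p=grab("wrist","w13")
g=cv2.cvtColor(f,cv2.COLOR_BGR2GRAY)
# vertical profiles through valve recess front: rib edges and base end
for u in(300,320,340): print(u,g[150:235:2,u].tolist())
z=env.get_obs()["tool_pos"][2]-.0454
for q in [(.652,.0637,.0135)]: print("rib inner pred",proj(p,q))
c=np.array([.598,.0691]);x=np.array([.9951,-.0993]);e=c+.05*x;print("base end bottom pred",proj(p,[*e,z]),"z",z)
E
```

```text
t 22.65 pos [0.6011 0.0678 0.0648] w 0.0371 shift(now) [-0.0002 -0.0012  0.0092] shift(after turn) [-0.0002 -0.0012  0.0092] rv [-0.    -0.001 -0.001]
[ 0.1127276   1.21642303 -3.28725793]
300 [19, 23, 19, 14, 12, 105, 106, 104, 104, 106, 11, 13, 17, 26, 23, 15, 10, 9, 71, 73, 71, 86, 88, 94, 120, 127, 125, 123, 126, 126, 127, 30, 15, 18, 14, 14, 15, 12, 14, 15, 17, 20, 22]
320 [16, 26, 20, 18, 10, 104, 105, 106, 108, 75, 12, 14, 15, 25, 23, 14, 11, 9, 71, 72, 72, 85, 84, 95, 121, 127, 125, 125, 124, 123, 125, 48, 13, 14, 8, 10, 15, 14, 13, 18, 19, 20, 22]
340 [17, 26, 22, 16, 14, 103, 106, 108, 105, 73, 16, 14, 15, 26, 27, 18, 14, 9, 69, 70, 72, 86, 90, 92, 116, 124, 121, 119, 121, 122, 121, 47, 13, 15, 15, 14, 15, 13, 14, 15, 25, 31, 33]
rib inner pred [321.53404832 181.34560437]
base end bottom pred [321.49033691 191.10802265] z 0.01936183835336524
```

```bash
python3 - <<'E'
from h import *
f,p=load("w13");x=np.array([.9951,-.0993])
a=onz(p,320,185,.0125)[:2];b=onz(p,320,191,.0194)[:2];c=onz(p,320,197.3,.0414)[:2];print(a,b,c,"gaps",(a-b)@x,(a-c)@x)
plan(.601,.069,.0556,-5.7)
E
```

```text
[0.65012331 0.06468622] [0.64788677 0.06486989] [0.647835   0.06474112] gaps 0.002243814467294756 0.002282547640782569
t 22.7 pos [0.6011 0.0678 0.0648] w 0.0369 shift(now) [-0.0002 -0.0012  0.0092] shift(after turn) [-0.0002 -0.0012  0.0092] rv [-0.    -0.001 -0.001]
```

Request:
step_arm(
  targets=[
    {"rx": 0,"ry": 0,"rz": 0,"dx": -0.0014,"dy": -0.001,"dz": 0,"jaw": 255},
    {"rx": 0,"ry": 0,"rz": 0,"dx": 0,"dy": 0,"dz": 0.005,"jaw": 255},
    {"rx": 0,"ry": 0,"rz": 0,"dx": 0,"dy": 0,"dz": 0.0045,"jaw": 255},
    {"rx": 0,"ry": 0,"rz": 0,"dx": 0,"dy": 0,"dz": 0,"jaw": 255},
    {"rx": 0,"ry": 0,"rz": 0,"dx": 0,"dy": 0,"dz": 0,"jaw": 255},
    {"rx": 0,"ry": 0,"rz": 0,"dx": 0,"dy": 0,"dz": 0,"jaw": 92},
    {"rx": 0,"ry": 0,"rz": 0,"dx": 0,"dy": 0,"dz": 0,"jaw": 92},
    {"rx": 0,"ry": 0,"rz": 0,"dx": 0,"dy": 0,"dz": 0,"jaw": 92},
    {"rx": 0,"ry": 0,"rz": 0,"dx": 0,"dy": 0,"dz": 0,"jaw": 92},
    {"rx": 0,"ry": 0,"rz": 0,"dx": 0,"dy": 0,"dz": -0.02,"jaw": 92},
    {"rx": 0,"ry": 0,"rz": 0,"dx": 0,"dy": 0,"dz": -0.045,"jaw": 92},
    {"rx": 0,"ry": 0,"rz": 0,"dx": 0,"dy": 0,"dz": -0.045,"jaw": 92},
    {"rx": 0,"ry": 0,"rz": 0,"dx": 0,"dy": 0,"dz": -0.04,"jaw": 0},
    {"rx": 0,"ry": 0,"rz": 0,"dx": 0,"dy": 0,"dz": 0,"jaw": 0},
    {"rx": 0,"ry": 0,"rz": 0,"dx": 0,"dy": 0,"dz": 0,"jaw": 0},
  ],
)

```text
t: 24.2
tool_pos: [0.5996, 0.0688, 0.2052]
eef_rot: [-0.0, 0.999, -0.05, 0.001]
wrist_force: [-0.2, 0.1, -0.5]
width: 0.0855
gripper_force: 0.0
```

```bash
python3 - <<'E'
from h import *
f,p=grab("wrist","w14");plan(.491,.3775,.10,-5.7)
P=cam("top");S=cam("scene")
print("bin corner",tri((P,233.7,236.7),(S,375,143)),tri((P,278,260),(S,436,148)),tri((P,233.7,236.7),(S,436,148)))
# valve dots & seal holes in tray now
g=f.astype(int);gr=cv2.cvtColor(f,cv2.COLOR_BGR2GRAY)
for z,nm,m in((.070,"dot",(g.max(2)-g.min(2)>60)&(g[:,:,0]<160)),(.046,"hole",gr<70)):
    n,_,s,c=cv2.connectedComponentsWithStats(m[150:420,150:420].astype(np.uint8))
    for i in range(1,n):
        if 15<s[i,4]<700 and max(s[i,2:4])<45:u,v=c[i]+[150,150];print(nm,s[i,2:],round(u),round(v),np.round(onz(p,u,v,z)[:2],4))
E
```

```text
t 24.25 pos [0.5989 0.0687 0.2039] w 0.0852 shift(now) [-0.1381 -0.2965  0.1039] shift(after turn) [-0.138  -0.2965  0.1039] rv [ 0.     0.001 -0.001]
bin corner [0.44880779 0.18848137 0.31047393] [0.43904077 0.19291976 0.28624995] [0.46633198 0.2509163  0.28307541]
dot [ 9 10 71] 335 201 [0.6265 0.0569]
dot [ 8  9 59] 334 240 [0.5958 0.06  ]
hole [33 16 56] 405 158 [ 0.6523 -0.0033]
hole [42  4 85] 250 179 [0.6478 0.1243]
hole [ 7  7 40] 239 199 [0.6327 0.1363]
hole [ 30  29 238] 241 234 [0.6031 0.1396]
hole [  7  34 155] 218 259 [0.582  0.1634]
hole [ 18  35 315] 278 264 [0.5726 0.1111]
hole [ 6  6 32] 244 266 [0.5732 0.1419]
```

```bash
python3 - <<'E'
from h import *
P=cam("top");S=cam("scene")
print("bin corner",tri((P,233.7,236.7),(S,427,210)),tri((P,205,277),(S,435,148)),tri((P,278,260),(S,366,205)))
E
```

```text
bin corner [0.48015077 0.28619476 0.05530049] [0.35942326 0.34797823 0.12326012] [0.40977832 0.15836363 0.02430344]
```

Request:
step_arm(
  targets=[
    {"rx": 0,"ry": 0,"rz": 0,"dx": -0.0172,"dy": -0.0371,"dz": 0,"jaw": 0},
    {"rx": 0,"ry": 0,"rz": 0,"dx": -0.0172,"dy": -0.0371,"dz": 0,"jaw": 0},
    {"rx": 0,"ry": 0,"rz": 0,"dx": -0.0172,"dy": -0.0371,"dz": 0,"jaw": 0},
    {"rx": 0,"ry": 0,"rz": 0,"dx": -0.0172,"dy": -0.0371,"dz": 0,"jaw": 0},
    {"rx": 0,"ry": 0,"rz": 0,"dx": -0.0172,"dy": -0.0371,"dz": 0,"jaw": 0},
    {"rx": 0,"ry": 0,"rz": 0,"dx": -0.0172,"dy": -0.0371,"dz": 0,"jaw": 0},
    {"rx": 0,"ry": 0,"rz": 0,"dx": -0.0172,"dy": -0.0371,"dz": 0.02,"jaw": 0},
    {"rx": 0,"ry": 0,"rz": 0,"dx": -0.0172,"dy": -0.0371,"dz": 0.04,"jaw": 0},
    {"rx": 0,"ry": 0,"rz": 0,"dx": 0,"dy": 0,"dz": 0.04,"jaw": 0},
    {"rx": 0,"ry": 0,"rz": 0,"dx": 0,"dy": 0,"dz": 0,"jaw": 0},
    {"rx": 0,"ry": 0,"rz": 0,"dx": 0,"dy": 0,"dz": 0,"jaw": 0},
    {"rx": 0,"ry": 0,"rz": 0,"dx": 0,"dy": 0,"dz": 0,"jaw": 0},
  ],
)

```text
t: 25.45
tool_pos: [0.4951, 0.3723, 0.1108]
eef_rot: [-0.0, 0.999, -0.051, 0.001]
wrist_force: [-0.1, 0.2, 0.7]
width: 0.0855
gripper_force: 0.0
```

```bash
python3 - <<'E'
from h import *
f,p=grab("wrist","w15")
b,g,r=[f[:,:,i].astype(int) for i in range(3)]
m=((b>70)&(r<60)&(b>g+40)).astype(np.uint8);m[:150]=0;m[:,:200]=0;m[:,440:]=0
cs,_=cv2.findContours(m,0,2)
for c in sorted(cs,key=cv2.contourArea)[-3:]:(u,v),ra=cv2.minEnclosingCircle(c);print("tin",u,v,ra,cv2.boundingRect(c),onz(p,u,v,.02)[:2])
print(proj(p,[.491,.3775,.024]))
plan(.491,.3775,.026,-5.7)
E
```

```text
tin 239.0 346.0 9.999999747378752e-05 (239, 346, 1, 1) [0.43179379 0.43935564]
tin 247.0 344.0 9.999999747378752e-05 (247, 344, 1, 1) [0.43282472 0.43337591]
tin 316.11248779296875 259.5 40.265018463134766 (276, 221, 81, 77) [0.49129135 0.37732634]
[315.79135662 261.87432444]
t 25.5 pos [0.4952 0.3725 0.1112] w 0.0853 shift(now) [-0.0049 -0.0044  0.0852] shift(after turn) [-0.0047 -0.0046  0.0852] rv [-0.001 -0.002 -0.003]
```

Request:
step_arm(
  targets=[
    {"rx": 0,"ry": 0,"rz": 0,"dx": -0.004,"dy": -0.0044,"dz": 0.01,"jaw": 0},
    {"rx": 0,"ry": 0,"rz": 0,"dx": 0,"dy": 0,"dz": 0.03,"jaw": 0},
    {"rx": 0,"ry": 0,"rz": 0,"dx": 0,"dy": 0,"dz": 0.03,"jaw": 0},
    {"rx": 0,"ry": 0,"rz": 0,"dx": 0,"dy": 0,"dz": 0.015,"jaw": 0},
    {"rx": 0,"ry": 0,"rz": 0,"dx": 0,"dy": 0,"dz": 0,"jaw": 0},
    {"rx": 0,"ry": 0,"rz": 0,"dx": 0,"dy": 0,"dz": 0,"jaw": 0},
    {"rx": 0,"ry": 0,"rz": 0,"dx": 0,"dy": 0,"dz": 0,"jaw": 0},
  ],
  squeeze=45,
)

```text
t: 26.2
tool_pos: [0.491, 0.3784, 0.0259]
eef_rot: [-0.001, 0.999, -0.05, 0.001]
wrist_force: [-0.2, -0.1, 0.6]
width: 0.0856
gripper_force: 0.0
```

Request:
step_arm(
  targets=[
    {"rx": 0,"ry": 0,"rz": 0,"dx": 0,"dy": 0,"dz": 0,"jaw": 255},
    {"rx": 0,"ry": 0,"rz": 0,"dx": 0,"dy": 0,"dz": 0,"jaw": 255},
    {"rx": 0,"ry": 0,"rz": 0,"dx": 0,"dy": 0,"dz": 0,"jaw": 255},
    {"rx": 0,"ry": 0,"rz": 0,"dx": 0,"dy": 0,"dz": 0,"jaw": 255},
    {"rx": 0,"ry": 0,"rz": 0,"dx": 0,"dy": 0,"dz": 0,"jaw": 255},
    {"rx": 0,"ry": 0,"rz": 0,"dx": 0,"dy": 0,"dz": 0,"jaw": 255},
  ],
)

```text
t: 26.8
tool_pos: [0.4906, 0.3781, 0.0256]
eef_rot: [-0.0, 0.999, -0.05, 0.001]
wrist_force: [-1.2, -1.0, 7.9]
width: 0.0509
gripper_force: 45.8
```

```bash
python3 - <<'E'
from h import *
f,p=grab("wrist","w16")
b,g,r=[f[:,:,i].astype(int) for i in range(3)]
m=((b>70)&(r<60)&(b>g+40)).astype(np.uint8);m[:150]=0;m[:,:240]=0;m[:,400:]=0
cs,_=cv2.findContours(m,0,2);c=max(cs,key=cv2.contourArea);print(cv2.minEnclosingCircle(c),cv2.boundingRect(c))
(u,v),ra=cv2.minEnclosingCircle(c);print(onz(p,u,v,.02)[:2])
plan(.5863,.215,.11,-5.7)
E
```

```text
((322.1480712890625, 310.5659484863281), 63.62125778198242) (261, 252, 123, 119)
[0.49199977 0.37859372]
t 26.85 pos [0.4905 0.3782 0.0256] w 0.051 shift(now) [ 0.1117  0.1527 -0.0844] shift(after turn) [ 0.1115  0.1528 -0.0844] rv [-0.001 -0.001 -0.001]
```

Request:
step_arm(
  targets=[
    {"rx": 0,"ry": 0,"rz": 0,"dx": 0,"dy": 0,"dz": -0.025,"jaw": 255},
    {"rx": 0,"ry": 0,"rz": 0,"dx": 0,"dy": 0,"dz": -0.035,"jaw": 255},
    {"rx": 0,"ry": 0,"rz": 0,"dx": 0,"dy": 0,"dz": -0.0244,"jaw": 255},
    {"rx": 0,"ry": 0,"rz": 0,"dx": 0.0221,"dy": 0.0306,"dz": 0,"jaw": 255},
    {"rx": 0,"ry": 0,"rz": 0,"dx": 0.0221,"dy": 0.0306,"dz": 0,"jaw": 255},
    {"rx": 0,"ry": 0,"rz": 0,"dx": 0.0221,"dy": 0.0306,"dz": 0,"jaw": 255},
    {"rx": 0,"ry": 0,"rz": 0,"dx": 0.0221,"dy": 0.0306,"dz": 0,"jaw": 255},
    {"rx": 0,"ry": 0,"rz": 0,"dx": 0.0221,"dy": 0.0306,"dz": 0,"jaw": 255},
    {"rx": 0,"ry": 0,"rz": 0,"dx": 0,"dy": 0,"dz": 0,"jaw": 255},
    {"rx": 0,"ry": 0,"rz": 0,"dx": 0,"dy": 0,"dz": 0,"jaw": 255},
    {"rx": 0,"ry": 0,"rz": 0,"dx": 0,"dy": 0,"dz": 0.03,"jaw": 255},
    {"rx": 0,"ry": 0,"rz": 0,"dx": 0,"dy": 0,"dz": 0.02,"jaw": 255},
    {"rx": 0,"ry": 0,"rz": 0,"dx": 0,"dy": 0,"dz": 0,"jaw": 255},
    {"rx": 0,"ry": 0,"rz": 0,"dx": 0,"dy": 0,"dz": 0,"jaw": 255},
    {"rx": 0,"ry": 0,"rz": 0,"dx": 0,"dy": 0,"dz": 0,"jaw": 255},
  ],
)

```text
t: 28.35
tool_pos: [0.5852, 0.2156, 0.0601]
eef_rot: [-0.001, 0.999, -0.05, 0.001]
wrist_force: [0.8, 0.1, -0.4]
width: 0.0506
gripper_force: 47.7
```

```bash
python3 - <<'E'
from h import *
plan(.5853,.215,.0358,-5.7)
f,p=grab("wrist","w17")
gr=cv2.cvtColor(f,cv2.COLOR_BGR2GRAY)
b,g,r=[f[:,:,i].astype(int) for i in range(3)]
m=((b>70)&(r<60)&(b>g+40)).astype(np.uint8);m[:150]=0;m[:,:240]=0;m[:,400:]=0
cs,_=cv2.findContours(m,0,2);c=max(cs,key=cv2.contourArea);(u,v),ra=cv2.minEnclosingCircle(c);z=env.get_obs()["tool_pos"][2]
print("tin",u,v,ra,onz(p,u,v,z-.0256+.02)[:2])
# plug ring centre by blob of floor inside ring
q=proj(p,[.652,.2085,.0135]);print("ring pred",q)
m=(gr<60).astype(np.uint8);cs,h=cv2.findContours(m,cv2.RETR_CCOMP,1)
for c,hh in zip(cs,h[0]):
    (u,v),ra=cv2.minEnclosingCircle(c)
    if hh[3]>=0 and 15<ra<50 and abs(u-q[0])<60 and abs(v-q[1])<60: print("ring hole",u,v,ra,onz(p,u,v,.0145)[:2])
E
```

```text
t 28.35 pos [0.5852 0.2156 0.0601] w 0.0506 shift(now) [0.0001 0.0006 0.0243] shift(after turn) [0.0001 0.0005 0.0243] rv [-0.001 -0.001  0.   ]
tin 322.19915771484375 311.0 63.510250091552734 [0.5865156 0.2160066]
ring pred [324.43576109 148.93911069]
ring hole 322.0 149.2881317138672 32.04373550415039 [0.65195823 0.20969483]
ring hole 321.0 147.0 40.22446823120117 [0.65306834 0.21007133]
```

Request:
step_arm(
  targets=[
    {"rx": 0,"ry": 0,"rz": 0,"dx": 0,"dy": 0,"dz": 0.012,"jaw": 255},
    {"rx": 0,"ry": 0,"rz": 0,"dx": 0,"dy": 0,"dz": 0.008,"jaw": 255},
    {"rx": 0,"ry": 0,"rz": 0,"dx": 0,"dy": 0,"dz": 0.0045,"jaw": 255},
    {"rx": 0,"ry": 0,"rz": 0,"dx": 0,"dy": 0,"dz": 0,"jaw": 255},
    {"rx": 0,"ry": 0,"rz": 0,"dx": 0,"dy": 0,"dz": 0,"jaw": 255},
    {"rx": 0,"ry": 0,"rz": 0,"dx": 0,"dy": 0,"dz": 0,"jaw": 72},
    {"rx": 0,"ry": 0,"rz": 0,"dx": 0,"dy": 0,"dz": 0,"jaw": 72},
    {"rx": 0,"ry": 0,"rz": 0,"dx": 0,"dy": 0,"dz": 0,"jaw": 72},
    {"rx": 0,"ry": 0,"rz": 0,"dx": 0,"dy": 0,"dz": 0,"jaw": 72},
  ],
)

```text
t: 29.3
tool_pos: [0.5847, 0.2144, 0.034]
eef_rot: [0.0, 0.999, -0.05, -0.0]
wrist_force: [-0.4, -0.5, -0.6]
width: 0.0613
gripper_force: 0.0
```

```bash
python3 - <<'E'
from h import *
o=env.get_obs();print(o["width"],o["tool_pos"],o["wrist_force"],o["gripper_force"])
plan(.656,-.1,.30,-5.7);plan(.60,-.385,.25,-5.7)
E
```

```text
0.0612842939969811 [0.58472896 0.2144473  0.03397941] [-0.36799682 -0.54678782 -0.60049261] 0.0
t 29.3 pos [0.5847 0.2144 0.034 ] w 0.0613 shift(now) [ 0.1023  0.3058 -0.266 ] shift(after turn) [ 0.1021  0.3058 -0.266 ] rv [ 0.     0.    -0.001]
t 29.3 pos [0.5847 0.2144 0.034 ] w 0.0613 shift(now) [ 0.0751  0.5949 -0.2159] shift(after turn) [ 0.0747  0.595  -0.216 ] rv [ 0.     0.    -0.001]
```

Request:
step_arm(
  targets=[
    {"rx": 0,"ry": 0,"rz": 0,"dx": 0,"dy": 0,"dz": -0.02,"jaw": 72},
    {"rx": 0,"ry": 0,"rz": 0,"dx": 0,"dy": 0,"dz": -0.05,"jaw": 72},
    {"rx": 0,"ry": 0,"rz": 0,"dx": 0,"dy": 0,"dz": -0.05,"jaw": 72},
    {"rx": 0,"ry": 0,"rz": 0,"dx": 0,"dy": 0,"dz": -0.05,"jaw": 0},
    {"rx": 0,"ry": 0,"rz": 0,"dx": 0,"dy": 0,"dz": -0.046,"jaw": 0},
    {"rx": 0,"ry": 0,"rz": 0,"dx": 0,"dy": 0,"dz": 0,"jaw": 0},
  ],
)

```text
t: 29.9
tool_pos: [0.5876, 0.2157, 0.2573]
eef_rot: [-0.002, 0.999, -0.05, 0.005]
wrist_force: [0.8, 0.7, -0.6]
width: 0.0853
gripper_force: 0.0
```

```bash
python3 - <<'E'
from h import *
P=cam("top");S=cam("scene")
def gm(n):
    f=cv2.imread(f"pics/{n}0.png").astype(int);b,g,r=f[:,:,0],f[:,:,1],f[:,:,2]
    m=((g>r+40)&(g>b+20)).astype(np.uint8);n,_,s,c=cv2.connectedComponentsWithStats(m);i=1+s[1:,4].argmax();print(s[i]);return c[i]
print("green",tri((P,*gm("top")),(S,*gm("scene"))))
print("box corner hi-x hi-y",tri((P,402,252),(S,205,195)),"green corners",tri((P,425,275),(S,155,132)),tri((P,498,305),(S,76,120)))
o=env.get_obs();q=np.array(o["q"]);print(np.round(q,3),o["tool_pos"])
E
```

```text
[ 419  277   80   69 2848]
[  70   76  104   53 3411]
green [ 0.27617233 -0.29795807  0.37048959]
box corner hi-x hi-y [ 0.41882814 -0.19469592  0.22900462] green corners [ 0.35900379 -0.23689758  0.36411442] [ 0.28659531 -0.38881031  0.36093895]
[-0.364  0.488 -0.1    1.571  0.054  1.074 -2.148] [0.58756853 0.21568186 0.25726976]
```

Request:
step_arm(
  targets=[
    {"rx": 0,"ry": 0,"rz": 0,"dx": 0.004,"dy": 0.0425,"dz": 0,"jaw": 0},
    {"rx": 0,"ry": 0,"rz": 0,"dx": 0.004,"dy": 0.0425,"dz": 0,"jaw": 0},
    {"rx": 0,"ry": 0,"rz": 0,"dx": 0.004,"dy": 0.0425,"dz": 0,"jaw": 0},
    {"rx": 0,"ry": 0,"rz": 0,"dx": 0.004,"dy": 0.0425,"dz": 0,"jaw": 0},
    {"rx": 0,"ry": 0,"rz": 0,"dx": 0.004,"dy": 0.0425,"dz": 0,"jaw": 0},
    {"rx": 0,"ry": 0,"rz": 0,"dx": 0.004,"dy": 0.0425,"dz": 0,"jaw": 0},
    {"rx": 0,"ry": 0,"rz": 0,"dx": 0.004,"dy": 0.0425,"dz": 0,"jaw": 0},
    {"rx": 0,"ry": 0,"rz": 0,"dx": 0.004,"dy": 0.0425,"dz": 0,"jaw": 0},
    {"rx": 0,"ry": 0,"rz": 0,"dx": 0.004,"dy": 0.0425,"dz": 0,"jaw": 0},
    {"rx": 0,"ry": 0,"rz": 0,"dx": 0.004,"dy": 0.0425,"dz": 0,"jaw": 0},
    {"rx": 0,"ry": 0,"rz": 0,"dx": 0.004,"dy": 0.0425,"dz": 0,"jaw": 0},
    {"rx": 0,"ry": 0,"rz": 0,"dx": 0.004,"dy": 0.0425,"dz": 0.03,"jaw": 0},
    {"rx": 0,"ry": 0,"rz": 0,"dx": 0.004,"dy": 0.0425,"dz": 0.04,"jaw": 0},
    {"rx": 0,"ry": 0,"rz": 0,"dx": 0.004,"dy": 0.0425,"dz": 0.04,"jaw": 0},
    {"rx": 0,"ry": 0,"rz": 0,"dx": 0,"dy": 0,"dz": 0,"jaw": 0},
    {"rx": 0,"ry": 0,"rz": 0,"dx": 0,"dy": 0,"dz": 0,"jaw": 0},
    {"rx": 0,"ry": 0,"rz": 0,"dx": 0,"dy": 0,"dz": 0,"jaw": 0},
  ],
)

```text
t: 31.6
tool_pos: [0.582, -0.3676, 0.1537]
eef_rot: [-0.0, 0.999, -0.049, 0.0]
wrist_force: [0.1, 0.2, -0.2]
width: 0.0853
gripper_force: 0.0
```

```bash
python3 - <<'E'
from h import *
f,p=grab("wrist","w18")
b,g,r=[f[:,:,i].astype(int) for i in range(3)]
m=((r>b+60)&(g>b+30)&(r>110)).astype(np.uint8);m[400:]=0
n,_,s,c=cv2.connectedComponentsWithStats(m)
for i in range(1,n):
    if s[i,4]>60:print(s[i],c[i],np.round(onz(p,*c[i],.026)[:2],4))
print("pred",proj(p,[.581,-.387,.02]))
plan(.581,-.387,.08,-5.7)
E
```

```text
[333 220  29  26 536] [347.34141791 232.7761194 ] [ 0.585  -0.3867]
pred [347.63772444 235.85662991]
t 31.65 pos [ 0.5823 -0.3675  0.1542] w 0.0855 shift(now) [0.0005 0.0196 0.0742] shift(after turn) [0.0007 0.0195 0.0742] rv [-0.    -0.002  0.001]
```

Request:
step_arm(
  targets=[
    {"rx": 0,"ry": 0,"rz": 0,"dx": 0.0015,"dy": 0.0095,"dz": 0.03,"jaw": 0},
    {"rx": 0,"ry": 0,"rz": 0,"dx": 0.0015,"dy": 0.0095,"dz": 0.03,"jaw": 0},
    {"rx": 0,"ry": 0,"rz": 0,"dx": 0,"dy": 0,"dz": 0,"jaw": 0},
    {"rx": 0,"ry": 0,"rz": 0,"dx": 0,"dy": 0,"dz": 0,"jaw": 0},
    {"rx": 0,"ry": 0,"rz": 0,"dx": 0,"dy": 0,"dz": 0,"jaw": 0},
  ],
)

```text
t: 32.15
tool_pos: [0.5836, -0.3874, 0.0955]
eef_rot: [0.0, 0.999, -0.049, 0.001]
wrist_force: [0.5, -0.1, 1.0]
width: 0.0855
gripper_force: 0.0
```

```bash
python3 - <<'E'
from h import *
f,p=grab("wrist","w19")
b,g,r=[f[:,:,i].astype(int) for i in range(3)]
m=((r>b+40)&(g>b+20)&(r>70)).astype(np.uint8);m[400:]=0
n,_,s,c=cv2.connectedComponentsWithStats(m)
for i in range(1,n):
    if s[i,4]>100:print(s[i],c[i])
i=1+s[1:,4].argmax();x,y,w,h=s[i,:4]
gr=cv2.cvtColor(f,cv2.COLOR_BGR2GRAY)
for z in(0,.01,.02,.032):print(z,np.round(onz(p,x+w/2,y+h/2,z)[:2],4))
# bounding box prediction for a candidate axis
def bb(cx,cy):
    P=[]
    for rad,zs in((.011,(0,.02)),(.006,(.02,.032))):
        for zz in zs:
            for a in np.linspace(0,6.28,40):P.append(proj(p,[cx+rad*np.cos(a),cy+rad*np.sin(a),zz]))
    P=np.array(P);return np.r_[P.min(0),P.max(0)].round(1)
print("meas",x,y,x+w,y+h);print(bb(.583,-.387),bb(.585,-.387))
plan(.584,-.387,.026,-5.7)
E
```

```text
[ 305  239   36   39 1094] [322.38848263 258.05301645]
0 [ 0.5787 -0.3871]
0.01 [ 0.582  -0.3874]
0.02 [ 0.5852 -0.3877]
0.032 [ 0.5892 -0.388 ]
meas 305 239 341 278
[304.6 236.8 340.  278.6] [304.3 233.9 339.7 275.6]
t 32.2 pos [ 0.5836 -0.3877  0.0955] w 0.0853 shift(now) [ 0.0001 -0.0008  0.0695] shift(after turn) [ 0.0003 -0.0007  0.0695] rv [ 0.001 -0.003  0.   ]
```

Request:
step_arm(
  targets=[
    {"rx": 0,"ry": 0,"rz": 0,"dx": -0.001,"dy": 0,"dz": 0.03,"jaw": 60},
    {"rx": 0,"ry": 0,"rz": 0,"dx": 0,"dy": 0,"dz": 0.03,"jaw": 60},
    {"rx": 0,"ry": 0,"rz": 0,"dx": 0,"dy": 0,"dz": 0.0095,"jaw": 60},
    {"rx": 0,"ry": 0,"rz": 0,"dx": 0,"dy": 0,"dz": 0,"jaw": 60},
    {"rx": 0,"ry": 0,"rz": 0,"dx": 0,"dy": 0,"dz": 0,"jaw": 60},
    {"rx": 0,"ry": 0,"rz": 0,"dx": 0,"dy": 0,"dz": 0,"jaw": 255},
    {"rx": 0,"ry": 0,"rz": 0,"dx": 0,"dy": 0,"dz": 0,"jaw": 255},
    {"rx": 0,"ry": 0,"rz": 0,"dx": 0,"dy": 0,"dz": 0,"jaw": 255},
    {"rx": 0,"ry": 0,"rz": 0,"dx": 0,"dy": 0,"dz": 0,"jaw": 255},
    {"rx": 0,"ry": 0,"rz": 0,"dx": 0,"dy": 0,"dz": 0,"jaw": 255},
    {"rx": 0,"ry": 0,"rz": 0,"dx": 0,"dy": 0,"dz": 0,"jaw": 255},
    {"rx": 0,"ry": 0,"rz": 0,"dx": 0,"dy": 0,"dz": 0,"jaw": 255},
    {"rx": 0,"ry": 0,"rz": 0,"dx": 0,"dy": 0,"dz": 0,"jaw": 255},
  ],
)

```text
t: 33.5
tool_pos: [0.5816, -0.3882, 0.0248]
eef_rot: [0.0, 0.999, -0.05, 0.001]
wrist_force: [-0.6, 1.0, 5.5]
width: 0.0193
gripper_force: 43.8
```

```bash
python3 - <<'E'
from h import *
f,p=grab("wrist","w20");plan(.652,.209,.25,-5.7)
b,g,r=[f[:,:,i].astype(int) for i in range(3)]
m=((r>b+40)&(g>b+20)&(r>70)).astype(np.uint8);m[400:]=0;m[:,:280]=0;m[:,370:]=0
n,_,s,c=cv2.connectedComponentsWithStats(m);i=1+s[1:,4].argmax();print(s[i],c[i],onz(p,*c[i],.03)[:2])
E
```

```text
t 33.55 pos [ 0.5816 -0.3882  0.0248] w 0.0193 shift(now) [ 0.0105 -0.6012 -0.2255] shift(after turn) [ 0.0107 -0.6013 -0.2252] rv [ 0.    -0.001 -0.001]
[ 300  273   45   66 2437] [322.00246204 304.62043496] [ 0.59104419 -0.38852306]
```

Request:
step_arm(
  targets=[
    {"rx": 0,"ry": 0,"rz": 0,"dx": 0,"dy": 0,"dz": -0.02,"jaw": 255},
    {"rx": 0,"ry": 0,"rz": 0,"dx": 0,"dy": 0,"dz": -0.04,"jaw": 255},
    {"rx": 0,"ry": 0,"rz": 0,"dx": 0,"dy": 0,"dz": -0.045,"jaw": 255},
    {"rx": 0,"ry": 0,"rz": 0,"dx": 0,"dy": 0,"dz": -0.045,"jaw": 255},
    {"rx": 0,"ry": 0,"rz": 0,"dx": 0,"dy": 0,"dz": -0.045,"jaw": 255},
    {"rx": 0,"ry": 0,"rz": 0,"dx": 0.0007,"dy": -0.0429,"dz": 0,"jaw": 255},
    {"rx": 0,"ry": 0,"rz": 0,"dx": 0.0007,"dy": -0.0429,"dz": 0,"jaw": 255},
    {"rx": 0,"ry": 0,"rz": 0,"dx": 0.0007,"dy": -0.0429,"dz": 0,"jaw": 255},
    {"rx": 0,"ry": 0,"rz": 0,"dx": 0.0007,"dy": -0.0429,"dz": 0,"jaw": 255},
    {"rx": 0,"ry": 0,"rz": 0,"dx": 0.0007,"dy": -0.0429,"dz": 0,"jaw": 255},
    {"rx": 0,"ry": 0,"rz": 0,"dx": 0.0007,"dy": -0.0429,"dz": 0,"jaw": 255},
    {"rx": 0,"ry": 0,"rz": 0,"dx": 0.0007,"dy": -0.0429,"dz": 0,"jaw": 255},
    {"rx": 0,"ry": 0,"rz": 0,"dx": 0.0007,"dy": -0.0429,"dz": 0,"jaw": 255},
    {"rx": 0,"ry": 0,"rz": 0,"dx": 0.0007,"dy": -0.0429,"dz": 0,"jaw": 255},
    {"rx": 0,"ry": 0,"rz": 0,"dx": 0.0007,"dy": -0.0429,"dz": 0,"jaw": 255},
    {"rx": 0,"ry": 0,"rz": 0,"dx": 0.0007,"dy": -0.0429,"dz": 0,"jaw": 255},
    {"rx": 0,"ry": 0,"rz": 0,"dx": 0.0007,"dy": -0.0429,"dz": 0,"jaw": 255},
    {"rx": 0,"ry": 0,"rz": 0,"dx": 0.0007,"dy": -0.0429,"dz": 0,"jaw": 255},
    {"rx": 0,"ry": 0,"rz": 0,"dx": 0.0007,"dy": -0.0429,"dz": 0,"jaw": 255},
  ],
)

```text
t: 35.45
tool_pos: [0.651, 0.2103, 0.219]
eef_rot: [-0.0, 0.999, -0.05, 0.0]
wrist_force: [0.6, -0.3, -0.0]
width: 0.0189
gripper_force: 44.1
```

Request:
step_arm(
  targets=[
    {"rx": 0,"ry": 0,"rz": 0,"dx": 0,"dy": 0,"dz": 0,"jaw": 255},
    {"rx": 0,"ry": 0,"rz": 0,"dx": 0,"dy": 0,"dz": 0.03,"jaw": 255},
    {"rx": 0,"ry": 0,"rz": 0,"dx": 0,"dy": 0,"dz": 0.03,"jaw": 255},
    {"rx": 0,"ry": 0,"rz": 0,"dx": 0,"dy": 0,"dz": 0.03,"jaw": 255},
    {"rx": 0,"ry": 0,"rz": 0,"dx": 0,"dy": 0,"dz": 0.03,"jaw": 255},
    {"rx": 0,"ry": 0,"rz": 0,"dx": 0,"dy": 0,"dz": 0,"jaw": 255},
    {"rx": 0,"ry": 0,"rz": 0,"dx": 0,"dy": 0,"dz": 0,"jaw": 255},
    {"rx": 0,"ry": 0,"rz": 0,"dx": 0,"dy": 0,"dz": 0,"jaw": 255},
  ],
)

```text
t: 36.25
tool_pos: [0.6521, 0.2089, 0.1007]
eef_rot: [-0.001, 0.999, -0.05, 0.001]
wrist_force: [0.4, -0.3, -0.2]
width: 0.0189
gripper_force: 44.2
```

```bash
python3 - <<'E'
from h import *
f,p=grab("wrist","w21");plan(.6515,.209,.0355,-5.7)
b,g,r=[f[:,:,i].astype(int) for i in range(3)]
m=((r>b+40)&(g>b+20)&(r>70)).astype(np.uint8);m[400:]=0;m[:,:280]=0;m[:,370:]=0
n,_,s,c=cv2.connectedComponentsWithStats(m);i=1+s[1:,4].argmax();z=env.get_obs()["tool_pos"][2];print(s[i],c[i],onz(p,*c[i],z+.0052)[:2],env.get_obs()["tool_pos"])
# tray top corners / tin lid for reference
m=((b>70)&(r<60)&(b>g+40)).astype(np.uint8);cs,_=cv2.findContours(m,0,2);c=max(cs,key=cv2.contourArea);print("tin",cv2.minEnclosingCircle(c),cv2.boundingRect(c))
gr=cv2.cvtColor(f,cv2.COLOR_BGR2GRAY);print("ring pred",proj(p,[.652,.209,.0155]))
E
```

```text
t 36.3 pos [0.6521 0.2089 0.1008] w 0.0193 shift(now) [-0.0008  0.      0.0653] shift(after turn) [-0.0007 -0.      0.0653] rv [-0.001 -0.003 -0.001]
[ 300  273   45   65 2412] [322.16252073 304.13971808] [0.66179569 0.20846534] [0.65214638 0.20889464 0.10084438]
tin ((323.3815612792969, 361.81158447265625), 38.896263122558594) (289, 327, 68, 71)
ring pred [322.94740599 256.31676571]
```

```bash
python3 - <<'E'
from h import *
f,p=load("w20")
def bb(cx,cy):
    P=[]
    for rad,zs in((.011,(0,.02)),(.006,(.02,.032))):
        for zz in zs:
            for a in np.linspace(0,6.28,40):P.append(proj(p,[cx+rad*np.cos(a),cy+rad*np.sin(a),zz]))
    P=np.array(P);return np.r_[P.min(0),P.max(0)].round(1)
for x in(.580,.582,.584):print(x,bb(x,-.3882))
f,p=load("w21");gr=cv2.cvtColor(f,cv2.COLOR_BGR2GRAY)
# ring outer top edge and left/right extremes: dark pixels round the predicted ring
m=(gr<55).astype(np.uint8)[200:320,270:380]
for v in range(200,300,6): print(v,''.join('#' if a else '.' for a in m[v-200,::2]))
E
```

```text
0.58 [297.8 276.4 349.8 346.4]
0.582 [297.2 272.4 349.5 342. ]
0.584 [296.7 268.4 349.1 337.5]
200 .......................................................
206 #################.#.#..........#....#..................
212 #######################################################
218 .......................................................
224 .......................#######.........................
230 ................####################...................
236 .............#########.........#########...............
242 ...........#######.................######..............
248 ..........######.....................######............
254 ..........#####......................######............
260 ...........#.##......................######............
266 ............#.###...................######.............
272 .............##.####.............#######...............
278 ................##................####.................
284 .............##.......................#................
290 .............###.....................###...............
296 ######......###.......................###......######..
```

Request:
step_arm(
  targets=[
    {"rx": 0,"ry": 0,"rz": 0,"dx": 0.0003,"dy": 0,"dz": 0.025,"jaw": 255},
    {"rx": 0,"ry": 0,"rz": 0,"dx": 0,"dy": 0,"dz": 0.02,"jaw": 255},
    {"rx": 0,"ry": 0,"rz": 0,"dx": 0,"dy": 0,"dz": 0.01,"jaw": 255},
    {"rx": 0,"ry": 0,"rz": 0,"dx": 0,"dy": 0,"dz": 0.006,"jaw": 255},
    {"rx": 0,"ry": 0,"rz": 0,"dx": 0,"dy": 0,"dz": 0.004,"jaw": 255},
    {"rx": 0,"ry": 0,"rz": 0,"dx": 0,"dy": 0,"dz": 0,"jaw": 255},
    {"rx": 0,"ry": 0,"rz": 0,"dx": 0,"dy": 0,"dz": 0,"jaw": 255},
  ],
)

```text
t: 37.0
tool_pos: [0.6521, 0.2088, 0.0349]
eef_rot: [-0.0, 0.999, -0.05, 0.001]
wrist_force: [0.0, -0.7, 3.5]
width: 0.0192
gripper_force: 44.5
```

```bash
python3 - <<'E'
from h import *
plan(.652,.209,.0348,-5.7);print(env.get_obs()["wrist_force"])
E
```

```text
t 37.0 pos [0.6521 0.2088 0.0349] w 0.0192 shift(now) [-0.0001 -0.0002  0.0001] shift(after turn) [-0.0001 -0.0002  0.0001] rv [-0.001 -0.002 -0.001]
[ 0.03284835 -0.74648244  3.51306331]
```

Touching the floor at the expected height. I'll release, rise and back off for a check view.

Request:
step_arm(
  targets=[
    {"rx": 0,"ry": 0,"rz": 0,"dx": 0,"dy": 0,"dz": 0,"jaw": 145},
    {"rx": 0,"ry": 0,"rz": 0,"dx": 0,"dy": 0,"dz": 0,"jaw": 145},
    {"rx": 0,"ry": 0,"rz": 0,"dx": 0,"dy": 0,"dz": 0,"jaw": 145},
    {"rx": 0,"ry": 0,"rz": 0,"dx": 0,"dy": 0,"dz": 0,"jaw": 145},
    {"rx": 0,"ry": 0,"rz": 0,"dx": 0,"dy": 0,"dz": -0.02,"jaw": 145},
    {"rx": 0,"ry": 0,"rz": 0,"dx": 0,"dy": 0,"dz": -0.04,"jaw": 145},
    {"rx": 0,"ry": 0,"rz": 0,"dx": 0,"dy": 0,"dz": -0.045,"jaw": 145},
    {"rx": 0,"ry": 0,"rz": 0,"dx": 0,"dy": 0.02,"dz": -0.045,"jaw": 0},
    {"rx": 0,"ry": 0,"rz": 0,"dx": 0,"dy": 0.03,"dz": -0.02,"jaw": 0},
    {"rx": 0,"ry": 0,"rz": 0,"dx": 0,"dy": 0.03,"dz": 0,"jaw": 0},
    {"rx": 0,"ry": 0,"rz": 0,"dx": 0,"dy": 0,"dz": 0,"jaw": 0},
    {"rx": 0,"ry": 0,"rz": 0,"dx": 0,"dy": 0,"dz": 0,"jaw": 0},
    {"rx": 0,"ry": 0,"rz": 0,"dx": 0,"dy": 0,"dz": 0,"jaw": 0},
  ],
)

```text
t: 38.3
tool_pos: [0.6431, 0.1302, 0.2034]
eef_rot: [-0.0, 0.999, -0.049, -0.0]
wrist_force: [0.4, -0.1, -0.6]
width: 0.0851
gripper_force: 0.0
```

```bash
python3 - <<'E'
from h import *
f,p=grab("wrist","w22");o=env.get_obs();print(o["tool_pos"],o["t"])
u,v=proj(p,[.605,.145,.02]).astype(int);print(u,v)
a=f[max(v-110,0):v+110,max(u-150,0):u+150];print(max(u-150,0),max(v-110,0))
cv2.imwrite("pics/w22c.png",cv2.resize(a,None,fx=2.6,fy=2.6,interpolation=cv2.INTER_CUBIC))
E
```

```text
[0.64309083 0.13041609 0.20325439] 38.35
311 263
161 153
```

View pics/w22c.png

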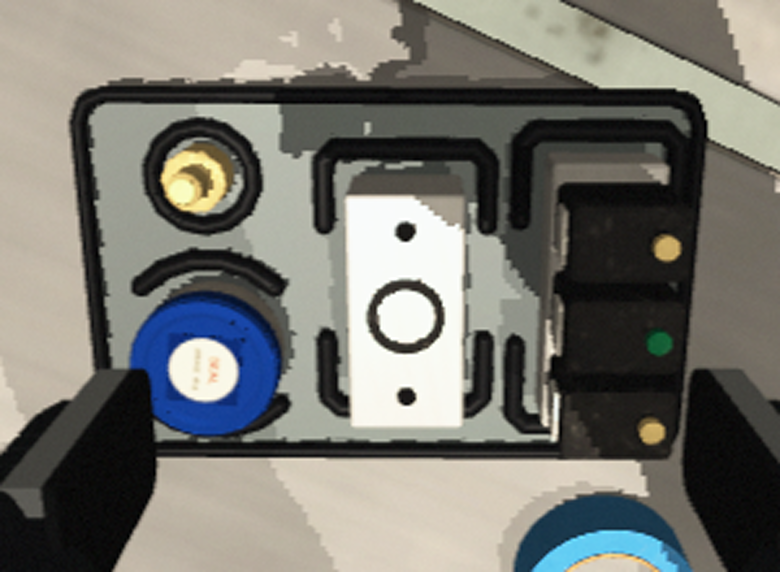

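```bash
python3 - <<'E'
from h import *
f,p=load("w22");x=np.array([.9951,-.0993]);c=lambda u,v,z:onz(p,161+u/2.6,153+v/2.6,z)[:2]
g=cv2.cvtColor(f,cv2.COLOR_BGR2GRAY)
for u in(390,420,600,620):
    U=int(161+u/2.6);print(u,[(v,int(g[v,U])) for v in range(203,232)])
print("seal ring",c(405,316,.046),"holes mid",(c(405,231,.046)+c(406,396,.046))/2)
print("rib inner",c(405,160,.0125),"seal top edge far",c(405,195,.046),"near",c(405,427,.046))
print("plug pin top",c(181,190,.042),"ring",c(203,175,.0155)," tin",c(206,364,.034))
E
```

```text
390 [(203, 91), (204, 91), (205, 93), (206, 22), (207, 12), (208, 11), (209, 18), (210, 21), (211, 20), (212, 16), (213, 12), (214, 30), (215, 61), (216, 150), (217, 154), (218, 72), (219, 61), (220, 73), (221, 76), (222, 80), (223, 75), (224, 76), (225, 78), (226, 77), (227, 91), (228, 198), (229, 243), (230, 250), (231, 250)]
420 [(203, 90), (204, 90), (205, 64), (206, 16), (207, 10), (208, 11), (209, 17), (210, 22), (211, 20), (212, 16), (213, 13), (214, 21), (215, 147), (216, 153), (217, 71), (218, 62), (219, 61), (220, 73), (221, 76), (222, 77), (223, 80), (224, 78), (225, 79), (226, 80), (227, 84), (228, 123), (229, 150), (230, 219), (231, 223)]
600 [(203, 21), (204, 20), (205, 15), (206, 12), (207, 19), (208, 61), (209, 63), (210, 61), (211, 67), (212, 76), (213, 78), (214, 75), (215, 84), (216, 106), (217, 112), (218, 111), (219, 108), (220, 109), (221, 107), (222, 109), (223, 40), (224, 11), (225, 11), (226, 12), (227, 7), (228, 11), (229, 13), (230, 14), (231, 15)]
620 [(203, 22), (204, 20), (205, 13), (206, 13), (207, 20), (208, 60), (209, 62), (210, 65), (211, 64), (212, 75), (213, 77), (214, 77), (215, 84), (216, 106), (217, 111), (218, 109), (219, 110), (220, 109), (221, 109), (222, 107), (223, 39), (224, 12), (225, 12), (226, 11), (227, 9), (228, 12), (229, 11), (230, 12), (231, 14)]
seal ring [0.60301195 0.13954037] holes mid [0.60310641 0.13935532]
rib inner [0.65014978 0.13523876] seal top edge far [0.64502258 0.13524111] near [0.56148586 0.14379005]
plug pin top [0.65302375 0.20910491] ring [0.65236969 0.2081296 ]  tin [0.58707178 0.21337796]
```

The check view (crop) shows all four parts in their recesses: the plug in its ring at (200,178), the tin at (206,364), the seal block at (405,316) and the valve block at (615,320). The measured offsets are about 1–2 mm, so I'm handing the job in.

```bash
python3 -c "
from station import env
print(env.job_done())"
```

```text
the job is handed in; nothing more can be done
None
```

The job is handed in at about 38 s: the blank lies flat in the steel tray, the seal block, valve block, grease tin and brass plug sit in their recesses, and the tape roll and connector were not handled.

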